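# Clamp a gas sample cylinder in the lockable V-rest jig

## Robot

A 7-joint arm with a two-finger parallel gripper is mounted at the origin on the work surface. World frame = base frame: x ahead of the robot, y to its left, z up, the work surface at z = 0. Lengths are in m, angles in rad, forces in N, time in s.
With the tool pointing down it reaches from about 0.425 to 0.875 m from the base axis. Payload 4.7 kg.
Tool frame: the origin (TCP) lies midway between the tips of the shut fingers; the grasp point (between the pads) lies 19 mm behind it; z points along the fingers, y is the direction in which the jaws open and shut (so a half turn about z gives the same grasp; the last joint's range is limited). The gripper opens to 87 mm and grips with 3 to 60 N. Pads are 19 mm wide; open, the fingers measure 117 mm over their backs; the gripper's body (75 mm by 190 mm) begins 51 mm behind the grasp point.
Start: joints at [1.2, 0.321, -0.07, 1.45, 0.023, 1.371, -0.057], TCP at [0.244, -0.602, 0.198] pointing down, gripper open.
Joint ranges: [-2.86, 2.86], [-0.3, 2.09], [-1.38, 1.24], [0.06, 2.45], [-1.56, 4.7], [0.09, 2.05], [-2.69, 2.69]. Speed limits (rad/s): [2.57, 2.57, 3.14, 3.14, 3.14, 3.14, 3.14].

## Interface

Orientations are given as a rotation vector (axis times angle).
In Python, from bench import monitor, eyes, order gives the robot as it stands. The module is installed in compiled form; this text tells all that it offers.
- The arm moves only by the shell command python3 -m pendant 'ROWS' [FORCE]. ROWS is JSON, a list of rows, each a list of 3 entries, a list of its own where there are three numbers: the turn, a rotation vector about the tool's x, y, z in degrees, then the shift along the tool's x, y, z in m, then the gripper command: -1 is fully open, 1 is shut, values between are in proportion. In form: [[[rx, ry, rz], [tx, ty, tz], hand], ...]. A call has 1 to 8 rows; each row shifts and turns the commanded pose from where the row before left it, along the tool's axes as they then stand; what a row does not reach is not made up. A row lasts 1/8 s, in which the tool goes at most 62.5 mm and 10.7 degrees, less where a joint would pass 70% of its speed; a pose out of reach is approached as far as the arm can. A call is refused whole if a number of a shift passes 0.0625 or a number of a turn 10.7, either way. A call with a gripper value outside its range is refused whole. The fingers move at their own pace and stop on an object; FORCE is the grip in N (left out, the last holds). Time passes only in rows, so rows that do not move let the fingers close. It gives the time, the measured TCP pose, the force and the opening at its end, in the units of the state.
- monitor.get_state(): the state, without advancing time (a new reading comes with each control period).
- eyes.get_image(name): name is "side" or "top" or "wrist"; returns a dict with "color" (480x640x3 uint8, red, green, blue), "range_z" (480x640 float32, m along the optical axis (not along the pixel's ray), 0 where there is no reading), "fx", "fy", "cx", "cy" (pixels), "world_to_cam" (4x4, takes a point from world to camera coordinates). Camera axes: x right, y up, looking along -z (the intrinsics and any distortion apply to the point x, -y, -z); pixel columns grow to the right and rows downward; lengths in m; the calibration is good to about 2 mm. The wrist camera is an equidistant fisheye: a pixel r from the principal point sees the ray r / f radians off the axis. A picture is of the moment at which its call begins.
- order.close_job(): hands the job in, once; it reports no verdict.
The state is a dict: "time": time; "joint_positions": joint angles; "qd": joint speeds; "joint_torque": joint torques, N m; "position": TCP position; "tool_rot": TCP orientation; "ft_force": force on the tool from outside, world axes, zero at the start; "torque": the same for the moment, N m; "grip_width": opening from 0.0 (shut) to 1.0 (fully open).
Only numpy, scipy, OpenCV 4.12 (cv2) and the standard library are available. Lean on these libraries where they do the work, as an engineer would, in place of code of your own. Each camera call takes 0.05 s, during which the arm holds its last target.

## Task

Clamp the sample cylinder with the blue shoulder in the bench jig, ready for its valve: slide the red lock bolt out to free the clamp handle, throw the handle right back, and lower the cylinder squarely into the middle of the two V rests with its threaded neck pointing away from the clamp. Then swing the handle upright until it is fully home and push the lock bolt all the way back in. Set the cylinder down gently, do not drop it in, and leave everything else on the bench standing where it is.

Things in the scene. Friction and masses are not known exactly. Their poses are not given: they have to be found in the camera images.
- jig: Clamping jig, blue base plate 300 x 84 x 10 mm, fixed. Origin on the bench under the middle of its two V rests; z up; x along the groove, from the clamp to the open end; y to the red tab's side. V rests: 90 degrees, 30 mm long, at x = -45 and 45 mm (60 mm gap for fingers), 68 mm wide, tops 52 mm high. Clamp side plates: x = -214 to -108, |y| < 16 mm, up to 111 mm (129 at the bolt).
- jig_seat (a point): The point (0, 0, 60) mm of the jig: where the middle of the seated cylinder's barrel belongs. Axes as the jig's.
- clamp_handle (a joint): Handle angle, rad: 0 = upright, clamped; 1.145 = thrown fully back, towards the jig's -x, about a level axis along the jig's y through handle_pivot. Stays where left; about 3 to 6 N at the grip. The linked clamp arm is level at 0 and stands upright (84 degrees up) at 1.145. With the lock bolt in it cannot leave 0 by more than 0.05; if open it cannot come home.
- handle_pivot (a point): Pivot of the clamp handle, fixed in the jig at (-170, 0, 73) mm.
- handle_grip (a point): Point on the handle's green grip, 110 mm from the pivot; moves with it. The grip is 20 mm wide (jig's y), 18 mm thick and runs from 67 to 135 mm from the pivot. Pinched from above across its 20 mm width it can turn between the fingers as it swings.
- lock_bolt (a joint): How far the lock bolt is slid out along the jig's +y, m: 0 = fully in (starts within 4 mm of that), 0.036 = out against its stop. When in, the 12 mm round bolt passes behind the handle and locks it; the handle is free from 0.026 on. It slides with 2.5 N and stays where it is left.
- bolt_tab (a point): Point in the bolt's red tab, 137 mm above the bench, at (-184, 75, 137) mm in the jig with the bolt in; moves with it. The tab is an upright plate 12 mm thick (jig's x), 22 mm wide (jig's y), from 113 to 153 mm above the bench. A steel guide block fills y = 16 to 46 mm below 128 mm; nothing stands above the tab or beyond it.
- clamp_arm: Steel clamp arm, a bar 135 mm long, 16 mm wide, 12 mm high; origin on its pivot, at (-125, 0, 100) mm in the jig. Its x runs along the bar to the rubber-tipped spindle, 125 mm out. With the handle thrown back it stands upright, its top 235 mm above the bench; nothing of it then reaches beyond jig x = -90 mm (-65 mm if the handle is left at 1.0).
- cyl_blue_mid (a point): The sample cylinder to clamp: stainless steel, blue shoulder and band, loose, on its side in either lane of the white rack, 0.4 to 0.75 kg. This point is the middle of its barrel, on its axis. Barrel 48 mm in diameter, 130 mm long (65 mm to either side); neck 20 mm in diameter. Its x runs along its axis to the threaded neck.
- cyl_blue_neck (a point): Tip of the blue cylinder's threaded neck, on its axis, 102 mm from the middle of the barrel. Axes as above.
- cyl_yellow_mid (a point): The other sample cylinder, the same but with a yellow shoulder and band, in the other lane of the rack; to be left alone. Middle of its barrel.
- rack: White rack for two cylinders, fixed; place and yaw differ. Origin on the bench under its middle; board 150 x 205 x 8 mm; lanes along its x at y = -60 and 60 mm, necks to +x. Each lane has two V ridges, 14 mm long, at x = -50 and 50 mm, 34 mm high, 52 mm wide; a cylinder's axis lies 44 mm above the bench.
- amber_bottle: Amber reagent bottle with black cap, 68 mm in diameter, 145 mm high, standing beyond the gap between rack and jig. Origin under its middle.
- beaker: Glass beaker, 68 mm in diameter, 90 mm high, on the jig's +y side. Origin under its middle.
- wash_bottle: White wash bottle with blue cap and a bent spout along its x, 62 mm in diameter, about 175 mm high. Origin under its middle.
- spanner: Steel spanner, 160 mm long, lying beside the jig. Origin under its middle.
- needle_valve: Small brass needle valve with a black knob, about 62 x 28 x 50 mm, lying off the open end of the jig. Origin under its middle.
- salt_jar: White jar, 56 mm in diameter, 68 mm high, beyond the rack. Origin under its middle.
- dish: Flat white porcelain dish, 80 mm in diameter, 22 mm high. Origin under its middle.
- cyl_blue: The same blue-shouldered cylinder as a body; origin and axes as cyl_blue_mid.
There are look-alikes about, which are no part of the job. Leave any green look-alike of the cyl_blue alone.

How it is judged:
By the outcome, as a careful person would: the job done as asked, in the order asked, and still so for the second after the job is handed in, with the robot touching nothing.
It also fails if it takes over 72 s, if anything falls off the work surface, if the arm or the gripper's body presses on something with over 40 N, if the wrist force passes 120 N, or if a joint passes its speed limit or range.

## Working session

There is one attempt and no reset: what is moved stays moved. The work goes in short steps, Python scripts to look and compute and a shell command to move; the robot and the scene stay as the last step left them, time stands still between calls to the robot, and variables do not carry over. Pictures are saved under pics/ and viewed, and the job is handed in when it is done.

```bash
mkdir -p pics; ls; python3 - <<'E'
from bench import monitor, eyes
import cv2, numpy as np, pickle
s=monitor.get_state(); print(s)
for n in ("top","side"):
    im=eyes.get_image(n); pickle.dump(im,open(f"{n}0.pkl","wb"))
    cv2.imwrite(f"pics/{n}0.png",im["color"][:,:,::-1]); print(n,im["fx"],im["fy"],im["cx"],im["cy"],np.round(im["world_to_cam"],3).tolist(),im.keys())
E
```

```text
pics
{'time': 0.0, 'joint_positions': array([ 1.20010659,  0.32186174, -0.07010343,  1.45167651,  0.02260047,
        1.37081715, -0.05686017]), 'qd': array([-0.00109715,  0.00254459,  0.00229773,  0.00110388,  0.00024805,
        0.00027383,  0.00142294]), 'joint_torque': array([ 2.22438493e-04, -4.91286206e+01, -4.03768821e-01, -3.12528920e+01,
       -6.38740626e-02,  4.37890913e-02,  1.86187690e-04]), 'position': array([ 0.24371829, -0.60191758,  0.19673581]), 'tool_rot': array([-3.08171762e+00, -6.00473436e-01,  7.36694886e-04]), 'ft_force': array([0.5407886 , 0.2518999 , 0.17249993]), 'torque': array([-0.04837738, -0.00620583, -0.01233175]), 'grip_width': 1.0042314296807553}
top 483.5553235334454 483.5553235334454 317.82717487302193 234.2131279567025 [[0.007, -1.0, 0.024, -0.136], [0.991, 0.01, 0.13, -0.47], [-0.13, 0.023, 0.991, -1.315], [0.0, 0.0, 0.0, 1.0]] dict_keys(['color', 'range_z', 'fx', 'fy', 'cx', 'cy', 'world_to_cam'])
side 595.5016419910697 595.5016419910697 324.90481194303663 242.0981867463181 [[-0.889, -0.458, -0.01, 0.354], [0.286, -0.571, 0.769, -0.293], [-0.358, 0.681, 0.639, -1.337], [0.0, 0.0, 0.0, 1.0]] dict_keys(['color', 'range_z', 'fx', 'fy', 'cx', 'cy', 'world_to_cam'])
```

View pics/top0.png

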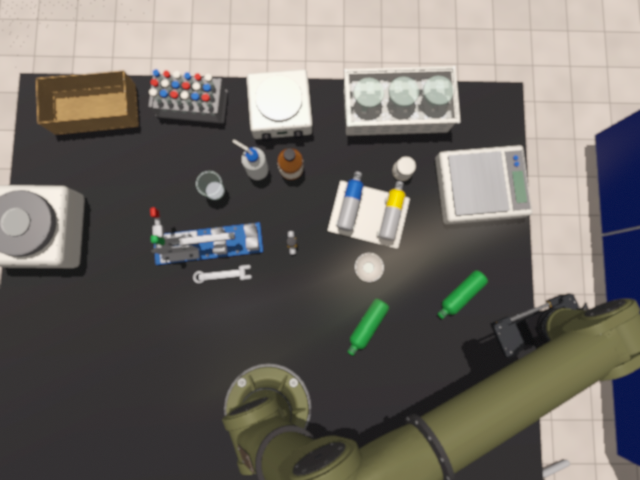

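View pics/side0.png

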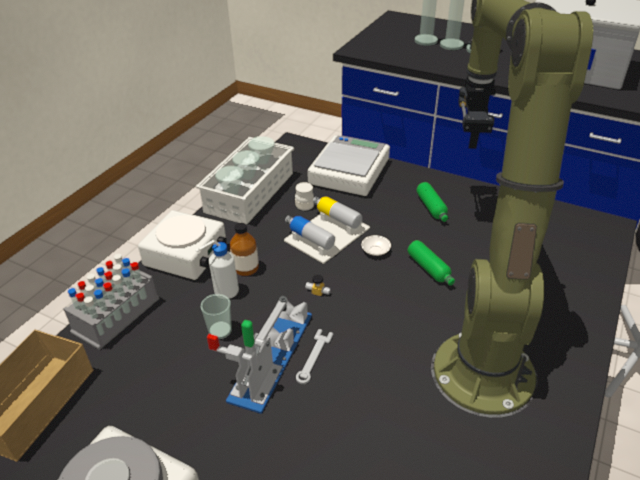

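The blue cylinder could be confused with these, by pixel in the top view:
- yellow cylinder at (393,212)
- green bottles at (368,325) and (462,295)
- blue-capped wash bottle at (254,160)

The blue-shouldered one lies at (350,202), with its neck towards (357,177). I'll crop in close and measure.

```bash
cat > h.py <<'E'
import numpy as np, cv2, pickle
from scipy.spatial.transform import Rotation as R
def cloud(im):
    z=im["range_z"].astype(float); v,u=np.mgrid[0:480,0:640]
    p=np.stack([(u-im["cx"])/im["fx"]*z,-(v-im["cy"])/im["fy"]*z,-z],-1)
    T=np.linalg.inv(im["world_to_cam"]); w=p@T[:3,:3].T+T[:3,3]; w[z==0]=np.nan; return w
def proj(im,P):
    P=np.atleast_2d(P); c=P@im["world_to_cam"][:3,:3].T+im["world_to_cam"][:3,3]
    return np.c_[im["fx"]*c[:,0]/-c[:,2]+im["cx"], im["fy"]*-c[:,1]/-c[:,2]+im["cy"]]
E
python3 - <<'E'
from h import *
for n in ("top","side"):
    im=pickle.load(open(n+"0.pkl","rb")); w=cloud(im); hsv=cv2.cvtColor(im["color"],cv2.COLOR_RGB2HSV)
    z=w[...,2]; print(n,"bench z",np.nanmedian(z[(abs(w[...,0]-.45)<.1)&(abs(w[...,1]+.05)<.1)]))
    H,S,V=[hsv[...,i].astype(int) for i in range(3)]
    work=(w[...,0]>.3)&(w[...,0]<1.)&(abs(w[...,1])<.6)
    # jig base
    m=(abs(H-108)<12)&(S>130)&(V>60)&(z>.003)&(z<.018)&work&(w[...,1]>.05)
    P=w[m][:,:2].astype(np.float32); print("jig",cv2.minAreaRect(P),len(P), np.median(w[m][:,2]))
    m=(abs(H-108)<12)&(S>130)&(z>.03)&(z<.09)&work&(w[...,1]<0)
    print("blue",len(w[m]),w[m].mean(0)); 
    m=(S<40)&(V>150)&(z>.002)&(z<.015)&(w[...,0]>.5)&(w[...,0]<.8)&(w[...,1]<0)&(w[...,1]>-.35)
    P=w[m][:,:2].astype(np.float32); print("rack",cv2.minAreaRect(P),len(P))
    m=((H<8)|(H>172))&(S>150)&(z>.1)&(z<.17)&work&(w[...,1]>.2); print("red",len(w[m]),np.nanmin(w[m],0),np.nanmax(w[m],0),w[m].mean(0))
    m=(abs(H-62)<15)&(S>150)&(z>.1)&(z<.25)&work&(w[...,1]>.1); print("green",len(w[m]),w[m].min(0),w[m].max(0),w[m].mean(0))
t=pickle.load(open("top0.pkl","rb"))["color"][:,:,::-1]; s=pickle.load(open("side0.pkl","rb"))["color"][:,:,::-1]
a=cv2.resize(t[160:290,130:300],None,fx=2.35,fy=2.35); b=cv2.resize(t[160:290,310:480],None,fx=2.35,fy=2.35)
c=cv2.resize(s[280:420,200:370],(400,300)); d=cv2.resize(s[180:270,260:380],(400,300)); a=cv2.resize(a,(400,300));b=cv2.resize(b,(400,300))
cv2.imwrite("pics/crop0.png",np.vstack([np.hstack([a,b]),np.hstack([c,d])]))
E
```

```text
top bench z 0.00033023326785752705
jig ((0.4446444511413574, 0.19217032194137573), (0.08730529248714447, 0.2719036936759949), 7.277492523193359) 770 0.010023190369784052
blue 231 [ 0.59558575 -0.23029192  0.06410681]
rack ((0.5512898564338684, -0.24769261479377747), (0.1445431113243103, 0.13575446605682373), 76.61066436767578) 1203
red 197 [0.49718168 0.20033634 0.11558587] [0.89314387 0.31906353 0.15725755] [0.73397276 0.27325572 0.1362786 ]
green 63 [0.42556439 0.25683538 0.15710292] [0.44003753 0.27351469 0.21123192] [0.43224426 0.26237049 0.19557574]
side bench z 0.0012794486286156204
jig ((0.4433581531047821, 0.1913040578365326), (0.08514610677957535, 0.27513277530670166), 6.99697208404541) 1065 0.010413975564304678
blue 207 [ 0.60307218 -0.21177707  0.06048694]
rack ((0.6359896659851074, -0.2680359482765198), (0.16467857360839844, 0.30002132058143616), 81.00059509277344) 618
red 363 [0.49755487 0.20005572 0.10053254] [0.89622349 0.31837312 0.16024201] [0.71525565 0.27563251 0.13490154]
green 241 [0.42314414 0.25717432 0.14631967] [0.44392649 0.27783331 0.21207992] [0.43126754 0.26995807 0.18468094]
```

View pics/crop0.png

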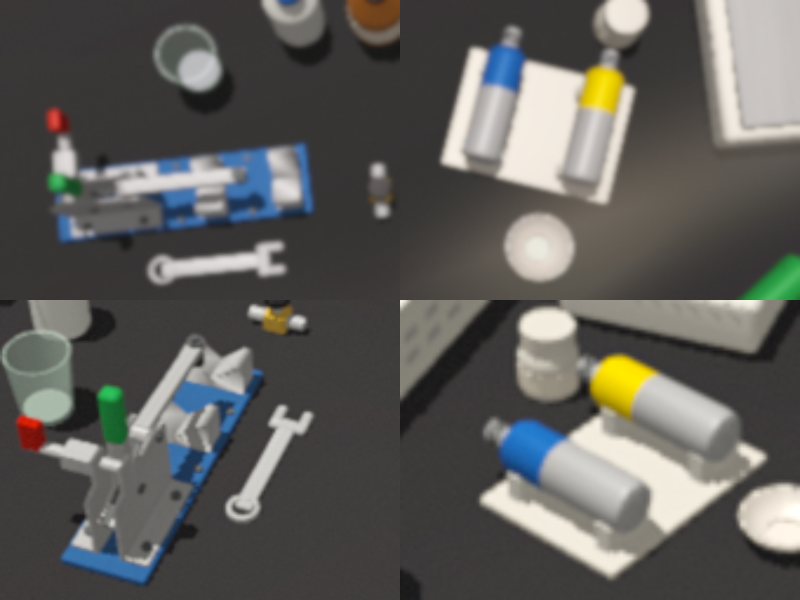

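```bash
python3 - <<'E'
from h import *
for n in ("top","side"):
    im=pickle.load(open(n+"0.pkl","rb")); w=cloud(im); hsv=cv2.cvtColor(im["color"],cv2.COLOR_RGB2HSV)
    H,S,V=[hsv[...,i].astype(int) for i in range(3)]; z=w[...,2]
    a=np.radians(7.2); ey=np.array([np.cos(a),np.sin(a)]); ex=np.array([np.sin(a),-np.cos(a)])
    c=np.array([.444,.192]); q=w[...,:2]-c; X=q@ex; Y=q@ey
    reg=(abs(X)<.2)&(abs(Y)<.06)
    m=reg&(abs(H-108)<12)&(S>130)&(z>.003)&(z<.018)
    print(n,"plate X",np.percentile(X[m],[0,1,99,100]),"Y",np.percentile(Y[m],[0,1,99,100]))
    # edge lines
    xs=X[m];ys=Y[m]
    E=[]
    for b in np.arange(-.14,.14,.01):
        k=(xs>b)&(xs<b+.01)
        if k.sum()>5: E.append((b+.005,ys[k].min(),ys[k].max()))
    E=np.array(E); print(np.round(E,3).tolist())
    m=reg&(S<60)&(z>.045)&(z<.056)&(X>-.02); 
    for lo,hi in ((-.02,.08),(.08,.2)):
        k=m&(X>lo)&(X<hi); print("Vtop",k.sum(),X[k].min(),X[k].max(),Y[k].min(),Y[k].max())
    m=((H<8)|(H>172))&(S>150)&(z>.1)&(abs(q).max(-1)<.2); P=np.c_[X[m],Y[m],z[m]]; print("red",len(P),P.min(0),P.max(0),np.median(P,0)); print(" top",P[P[:,2]>.149].mean(0))
    m=(abs(H-62)<15)&(S>150)&(z>.1)&(abs(q).max(-1)<.2); P=np.c_[X[m],Y[m],z[m]]; print("green",P.min(0),P.max(0),P[P[:,2]>.2].mean(0))
    # arm top line z~.106
    m=reg&(S<60)&(z>.098)&(z<.112)&(X>0)&(X<.1)&(abs(Y)<.03); 
    if m.sum()>5: print("arm",m.sum(),np.polyfit(X[m],Y[m],1), X[m].max())
E
```

```text
top plate X [-0.13599542 -0.13231611  0.16378192  0.1654294 ] Y [-0.04315512 -0.04209003  0.04159337  0.04440049]
[[-0.135, -0.042, -0.013], [-0.125, -0.043, -0.014], [-0.015, -0.042, 0.001], [-0.005, -0.042, 0.04], [0.005, -0.041, 0.043], [0.015, -0.042, 0.041], [0.025, -0.042, 0.04], [0.035, -0.042, -0.036], [0.055, -0.041, -0.038], [0.065, -0.042, 0.044], [0.075, -0.041, 0.044], [0.085, -0.042, 0.042], [0.095, -0.043, 0.041], [0.105, -0.041, 0.042], [0.115, -0.042, 0.041], [0.125, -0.043, -0.038], [0.145, -0.041, -0.037]]
Vtop 120 -0.0178390935071614 0.06480651154623143 -0.03441960092877745 0.033775818419535
Vtop 119 0.12446254776439271 0.15377966028175885 -0.03377491274015892 0.03446005420885653
red 69 [-0.09544325  0.06520914  0.11558587] [-0.08234354  0.08662571  0.15725755] [-0.08564708  0.07613164  0.14985351]
 top [-0.08925006  0.0761314   0.15292232]
green [-0.08159851 -0.00926663  0.15710292] [-0.06562879  0.00597338  0.21123192] [-0.07374768 -0.00231638  0.20628001]
arm 192 [-0.00216173 -0.00056473] 0.09937249154876415
side plate X [-0.13692457 -0.133972    0.15466562  0.
[... 576 characters left out ...]
041, -0.032], [0.085, -0.041, 0.018], [0.095, -0.041, 0.029], [0.105, -0.041, 0.032], [0.115, -0.042, 0.03], [0.125, -0.041, 0.031], [0.135, -0.042, -0.037], [0.145, -0.041, -0.033]]
Vtop 88 -0.018850111773110603 0.06680995752950022 -0.03398791987583726 0.03648861012362435
Vtop 68 0.12293266191626924 0.1599747675823995 -0.03298139775601712 0.03568034697017956
red 148 [-0.09811561  0.06584568  0.11855758] [-0.08014715  0.08692308  0.16024201] [-0.09247771  0.07527621  0.14321664]
 top [-0.08993274  0.07678231  0.15330031]
green [-0.08652491 -0.0110846   0.14631967] [-0.06598572  0.00969657  0.21207992] [-0.07650946 -0.00100011  0.20648535]
arm 216 [ 0.00323548 -0.00096753] 0.09975706175500218
```

```bash
python3 - <<'E'
from h import *
for n in ("top","side"):
    im=pickle.load(open(n+"0.pkl","rb")); w=cloud(im); hsv=cv2.cvtColor(im["color"],cv2.COLOR_RGB2HSV)
    H,S,V=[hsv[...,i].astype(int) for i in range(3)]; z=w[...,2]
    q=w[...,:2]-np.array([.575,-.225])
    # axis by fitting cylinder r=.024 to points near
    from scipy.optimize import least_squares
    blue=(abs(H-108)<12)&(S>130)&(z>.035)&(abs(q).max(-1)<.12)
    near=(z>.045)&(abs(q).max(-1)<.13)&(w[...,1]>-.275+ .0)
    def f(p,P):
        d=np.array([np.cos(p[2]),np.sin(p[2])]); e=np.array([-d[1],d[0]])
        s=(P[:,:2]-p[:2])@e; return np.hypot(s,P[:,2]-p[3])-.024
    bm=w[blue].mean(0); p=np.array([.57,-.225,np.radians(-13),.044]) 
    for it in range(4):
        d=np.array([np.cos(p[2]),np.sin(p[2])]);e=np.array([-d[1],d[0]])
        qq=w[...,:2]-p[:2]; lon=qq@d; lat=qq@e
        k=(z>.044)&(z<.075)&(abs(lat)<.025)&(abs(lon)<.06)
        P=w[k]; r=least_squares(f,p,args=(P,),loss="soft_l1",f_scale=.001); p=r.x
    d=np.array([np.cos(p[2]),np.sin(p[2])]);e=np.array([-d[1],d[0]])
    qq=w[...,:2]-p[:2]; lon=qq@d; lat=qq@e
    k=(z>.046)&(abs(lat)<.02)&(abs(lon)<.2)&(z<.075); print(n,p,np.degrees(p[2]),len(P),np.sqrt(np.mean(f(p,P)**2)))
    L=np.sort(lon[k]); 
    k2=k&(z>.060); print(" barrel lon",lon[k2].min(),lon[k2].max())
    k3=k&(lon>.05); print(" neck end",lon[k3].max()); print(" blue lon",lon[blue].min(),lon[blue].max())
    m=abs(p[1])>0
    ml=lon[k2]; mid=(ml.min()+ml.max())/2; print(" mid",p[:2]+mid*d)
    for nm,(u,v) in dict(amber=(290,155),wash=(254,152),beaker=(210,180),jar=(404,163),valve=(292,242)).items():
        if n=="top": 
            pt=w[v,u]; print(nm,np.round(pt,3))
E
```

```text
top [ 1.81416035 -0.52154554 -0.2349384   0.04361922] -13.460978816411952 0 nan
  return _methods._mean(a, axis=axis, dtype=dtype,
  ret = ret.dtype.type(ret / rcount)
Traceback (most recent call last):
ValueError: zero-size array to reduction operation minimum which has no identity
```

```bash
cat > cyl.py <<'E'
from h import *
from scipy.optimize import least_squares
def fit(w,c0,yaw0,z0,half=.055):
    c0=np.array(c0); p=np.array([0,yaw0,z0])
    e0=np.array([-np.sin(yaw0),np.cos(yaw0)])
    def f(p,P):
        e=np.array([-np.sin(p[1]),np.cos(p[1])]); return np.hypot((P[:,:2]-c0-p[0]*e0)@e,P[:,2]-p[2])-.024
    for it in range(4):
        c=c0+p[0]*e0; d=np.array([np.cos(p[1]),np.sin(p[1])]); e=np.array([-d[1],d[0]])
        q=w[...,:2]-c; lon=q@d; lat=q@e; z=w[...,2]
        k=(z>p[2]+.003)&(z<p[2]+.03)&(abs(lat)<.026)&(abs(lon)<half)
        P=w[k]; p=least_squares(f,p,args=(P,),loss="soft_l1",f_scale=.001).x
    c=c0+p[0]*e0; d=np.array([np.cos(p[1]),np.sin(p[1])]); e=np.array([-d[1],d[0]])
    q=w[...,:2]-c; lon=q@d; lat=q@e
    return c,p[1],p[2],lon,lat,np.sqrt(np.mean(f(p,P)**2)),len(P)
E
python3 - <<'E'
from cyl import *
for n in ("top","side"):
    im=pickle.load(open(n+"0.pkl","rb")); w=cloud(im); z=w[...,2]
    hsv=cv2.cvtColor(im["color"],cv2.COLOR_RGB2HSV)
    H,S,V=[hsv[...,i].astype(int) for i in range(3)]
    c,y,zz,lon,lat,rms,N=fit(w,(.575,-.225),np.radians(-13),.044)
    print(n,c,np.degrees(y),zz,rms,N)
    d=np.array([np.cos(y),np.sin(y)])
    k2=(abs(lat)<.02)&(abs(lon)<.13)&(z>zz+.016)&(z<.08); a,b=lon[k2].min(),lon[k2].max(); print("barrel",a,b,"mid",c+d*(a+b)/2)
    k=(abs(lat)<.012)&(abs(lon)<.15)&(z>zz-.01)&(z<.08); print("body",lon[k].min(),lon[k].max(),"mid by neck",c+d*(lon[k].max()-.102))
    bl=(abs(H-108)<12)&(S>130)&(z>.035)&(abs(lat)<.03)&(abs(lon)<.12); print("blue",lon[bl].min(),lon[bl].max())
    m=(S<60)&(V>120)&(z>.003)&(z<.013)&(abs(lon)<.11)&(abs(lat+.06)<.13); P=np.c_[lon[m],lat[m]].astype(np.float32); print("rack",cv2.minAreaRect(P), P.min(0),P.max(0), P[:,0].mean())
    if n=="top":
      for nm,(u,v) in dict(amber=(290,155),wash=(252,155),beaker=(210,185),jar=(404,163),valve=(292,242)).items(): print(nm,np.round(w[v,u],3))
E
```

```text
top [ 0.57501291 -0.2249441 ] -13.413459357260352 0.04357243214539774 0.0031945398962283057 603
barrel -0.09389766674303604 0.045003995782588686 mid [ 0.55123295 -0.21927301]
body -0.09451848290169075 0.07331343111718726 mid by neck [ 0.54710887 -0.21828949]
blue -0.0023758425521903936 0.04710971989253024
rack ((-0.0063256919384002686, -0.061149321496486664), (0.21156693994998932, 0.1948476880788803), 89.46278381347656) [-0.10417928 -0.16705568] [0.09047904 0.04524338] -0.034431886
amber [ 0.663 -0.056  0.149]
wash [0.659 0.042 0.156]
beaker [0.615 0.178 0.002]
jar [ 0.669 -0.369  0.068]
valve [ 0.446 -0.061  0.055]
side [ 0.57462713 -0.22661506] -15.122855430115825 0.04499013777930165 0.0028864196955378047 398
barrel -0.0955587281398303 0.0493570053502211 mid [ 0.55232629 -0.22058829]
body -0.09697902106966833 0.07665585875843148 mid by neck [ 0.55016069 -0.22000304]
blue -0.007485587433450919 0.0493570053502211
rack ((0.0028332918882369995, -0.06133481115102768), (0.21062268316745758, 0.21441319584846497), 1.834200382232666) [-0.10368364 -0.17087144] [0.10944961 0.0459308 ] -0.037942093
```

```bash
python3 - <<'E'
from cyl import *
for n in ("top","side"):
    im=pickle.load(open(n+"0.pkl","rb")); w=cloud(im); z=w[...,2]
    hsv=cv2.cvtColor(im["color"],cv2.COLOR_RGB2HSV)
    H,S,V=[hsv[...,i].astype(int) for i in range(3)]
    for half in (.05,.06):
        c,y,zz,lon,lat,rms,N=fit(w,(.5505,-.2195),np.radians(-13.5),.044,half)
        d=np.array([np.cos(y),np.sin(y)])
        k2=(abs(lat)<.015)&(abs(lon)<.13)&(z>zz+.018)&(z<.08); a,b=lon[k2].min(),lon[k2].max()
        k=(abs(lat)<.012)&(abs(lon)<.15)&(z>zz-.01)&(z<.08)
        print(n,c,np.degrees(y),zz,rms,N,"barrel",a,b,"body",lon[k].min(),lon[k].max())
    m=(S<60)&(V>120)&(z>.003)&(z<.0125)&(abs(lon)<.08)&(lat<.05)&(lat>-.165); P=np.c_[lon[m],lat[m]].astype(np.float32); r=cv2.minAreaRect(P); print("rack",r)
E
```

```text
top [ 0.55058264 -0.21915578] -13.753645499727048 0.04392240632826973 0.0022399117328653095 604 barrel -0.06790222553507583 0.06797662838501053 body -0.06943216065937867 0.09846251439324326
top [ 0.55061554 -0.21901875] -13.630661882552962 0.043863188000690674 0.002230289473628782 727 barrel -0.06789535540667696 0.06798120271888014 body -0.06942479233779722 0.09844787640399962
rack ((-0.0005722492933273315, -0.060447193682193756), (0.21006353199481964, 0.15541157126426697), 89.52247619628906)
side [ 0.55029004 -0.22037454] -14.04602767870942 0.04515731720591129 0.0028182424388066727 420 barrel -0.06999129550181164 0.07057914170611834 body -0.07172152462929773 0.10164426422700854
side [ 0.55030379 -0.22031726] -14.27402679585937 0.04513325853481649 0.002846754509883708 510 barrel -0.06996379396192592 0.07056831549360243 body -0.071751458919534 0.10167641878209693
rack ((-6.181001663208008e-05, -0.05894407629966736), (0.15551064908504486, 0.20887014269828796), 0.5560616254806519)
```

```bash
cat > plan.py <<'E'
# prints suggested rows from the current pose to a tool-down pose (x y z alpha_deg) in n rows
import sys; from h import *
from bench import monitor
J0=np.array([.4558,.0982]); a=np.radians(7.2); EX=np.array([np.sin(a),-np.cos(a)]); EY=np.array([np.cos(a),np.sin(a)])
def jig(x,y): return J0+x*EX+y*EY
def plan(x,y,z,al,n,both=True):
    s=monitor.get_state(); M=R.from_rotvec(s["tool_rot"]); p=s["position"]
    ar=np.radians(al); T=R.from_matrix(np.c_[[np.cos(ar),np.sin(ar),0],[np.sin(ar),-np.cos(ar),0],[0,0,-1]])
    d=(M.inv()*T).as_rotvec(degrees=True); step=(np.array([x,y,z])-p)/n
    X=M.as_matrix()[:,0]
    print("at",np.round(p,4),"alpha",round(np.degrees(np.arctan2(X[1],X[0])),2),"t",round(s["time"],2),"F",np.round(s["ft_force"],1),"w",round(s["grip_width"],3),"tot turn",np.round(d,1))
    C=M
    for i in range(n):
        print([np.round(d/n,1).tolist(),np.round(C.inv().apply(step),4).tolist()]); C=C*R.from_rotvec(d/n,degrees=True)
if __name__=="__main__":
    v=sys.argv[1:]; 
    if v[0]=="j": xy=jig(float(v[1]),float(v[2])); v=[xy[0],xy[1]]+v[3:]
    plan(*map(float,v[:4]),int(v[4]))
E
python3 plan.py 0.6 -0.1 0.3 110 10
```

```text
at [ 0.2438 -0.602   0.1969] alpha 22.05 t 0.1 F [0.2 0.1 0.7] w 1.0 tot turn [ -0.1  -0.1 -87.9]
[[-0.0, -0.0, -8.8], [0.0519, -0.0332, -0.0103]]
[[-0.0, -0.0, -8.8], [0.0563, -0.0248, -0.0103]]
[[-0.0, -0.0, -8.8], [0.0595, -0.0159, -0.0103]]
[[-0.0, -0.0, -8.8], [0.0612, -0.0067, -0.0103]]
[[-0.0, -0.0, -8.8], [0.0615, 0.0028, -0.0103]]
[[-0.0, -0.0, -8.8], [0.0603, 0.0121, -0.0103]]
[[-0.0, -0.0, -8.8], [0.0578, 0.0212, -0.0103]]
[[-0.0, -0.0, -8.8], [0.0539, 0.0298, -0.0103]]
[[-0.0, -0.0, -8.8], [0.0487, 0.0377, -0.0103]]
[[-0.0, -0.0, -8.8], [0.0423, 0.0447, -0.0103]]
```

```bash
python3 -m pendant '[[[0,0,-8.8],[0.052,-0.033,-0.012],-1],[[0,0,-8.8],[0.056,-0.025,-0.012],-1],[[0,0,-8.8],[0.059,-0.016,-0.012],-1],[[0,0,-8.8],[0.061,-0.007,-0.012],-1],[[0,0,-8.8],[0.061,0.003,-0.012],-1],[[0,0,-8.8],[0.060,0.012,-0.012],-1],[[0,0,-8.8],[0.058,0.021,-0.012],-1],[[0,0,-8.8],[0.054,0.030,-0.012],-1]]'; python3 plan.py 0.5085 0.2904 0.22 187.2 9
```

```text
time: 1.1
position: [0.5276, -0.2006, 0.2938]
tool_rot: [2.168, 2.273, -0.001]
ft_force: [1.7, -0.0, 0.1]
grip_width: 0.995
at [ 0.5276 -0.2006  0.2938] alpha 92.72 t 1.1 F [ 1.7 -0.   0.1] w 0.995 tot turn [ -0.    0.  -94.5]
[[-0.0, 0.0, -10.5], [0.0546, 0.0005, 0.0082]]
[[-0.0, 0.0, -10.5], [0.0536, 0.0104, 0.0082]]
[[-0.0, 0.0, -10.5], [0.0508, 0.02, 0.0082]]
[[-0.0, 0.0, -10.5], [0.0463, 0.0289, 0.0082]]
[[-0.0, 0.0, -10.5], [0.0403, 0.0369, 0.0082]]
[[-0.0, 0.0, -10.5], [0.0329, 0.0436, 0.0082]]
[[-0.0, 0.0, -10.5], [0.0244, 0.0489, 0.0082]]
[[-0.0, 0.0, -10.5], [0.0151, 0.0525, 0.0082]]
[[-0.0, 0.0, -10.5], [0.0053, 0.0543, 0.0082]]
```

```bash
python3 -m pendant '[[[0,0,-10.5],[0.055,0,0.004],-1],[[0,0,-10.5],[0.054,0.010,0.004],-1],[[0,0,-10.5],[0.051,0.020,0.004],-1],[[0,0,-10.5],[0.046,0.029,0.004],-1],[[0,0,-10.5],[0.040,0.037,0.004],-1],[[0,0,-10.5],[0.033,0.044,0.004],-1],[[0,0,-10.5],[0.024,0.049,0.004],-1],[[0,0,-10.5],[0.015,0.053,0.004],-0.3]]'; python3 -m pendant '[[[0,0,-10.5],[0.005,0.054,0],-0.3],[[0,0,0],[0,0,0],-0.3],[[0,0,0],[0,0,0],-0.3]]'; python3 plan.py 0.5085 0.2904 0.118 187.2 4
python3 - <<'E'
from bench import eyes; import cv2,numpy as np,pickle
a=eyes.get_image("wrist");b=eyes.get_image("side"); pickle.dump(a,open("w1.pkl","wb")); print(a["fx"],a["cx"],a["cy"])
cv2.imwrite("pics/w1.png",np.hstack([cv2.resize(a["color"],(400,300)),cv2.resize(b["color"][200:440,150:470],(400,300))])[:,:,::-1])
E
```

```text
time: 2.1
position: [0.5119, 0.2369, 0.2613]
tool_rot: [0.089, 3.14, -0.001]
ft_force: [0.0, -0.7, 0.1]
grip_width: 0.947
time: 2.48
position: [0.5106, 0.2891, 0.261]
tool_rot: [0.189, -3.135, 0.002]
ft_force: [-0.1, -0.7, -0.5]
grip_width: 0.677
at [0.5106 0.2891 0.261 ] alpha -173.11 t 2.48 F [-0.1 -0.7 -0.5] w 0.677 tot turn [-0.1 -0.1 -0.3]
[[-0.0, -0.0, -0.1], [0.0004, 0.0004, 0.0358]]
[[-0.0, -0.0, -0.1], [0.0004, 0.0004, 0.0358]]
[[-0.0, -0.0, -0.1], [0.0005, 0.0004, 0.0358]]
[[-0.0, -0.0, -0.1], [0.0005, 0.0004, 0.0358]]
371.64829954431775 311.84707983821056 241.46314061518265
```

View pics/w1.png

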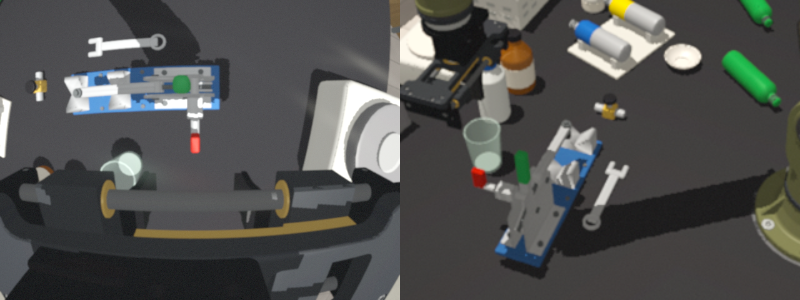

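```bash
python3 - <<'E'
import pickle,numpy as np
from bench import monitor
a=pickle.load(open("w1.pkl","rb")); T=np.linalg.inv(a["world_to_cam"]); print(T[:3,3],T[:3,2]); print(monitor.get_state()["joint_positions"])
E
```

```text
[0.44171034 0.28162965 0.44824676] [-0.25095931 -0.02908275  0.96756065]
[ 0.23530226  0.28512328 -0.96867345  1.48902559  0.23578504  1.49130704
  0.95527849]
```

The tab at (195,140) in the wrist picture sits centred between the fingers. I'll descend on it.

```bash
python3 -m pendant '[[[0,0,0],[0.002,0.002,0.04],-0.3],[[0,0,0],[0,0,0.04],-0.3],[[0,0,0],[0,0,0.035],-0.3],[[0,0,0],[0,0,0.022],-0.3],[[0,0,0],[0,0,0.006],-0.3],[[0,0,0],[0,0,0],-0.3],[[0,0,0],[0,0,0],-0.3]]'; python3 plan.py 0.5085 0.2904 0.118 187.2 1
python3 - <<'E'
from bench import eyes; import cv2,numpy as np
a=eyes.get_image("wrist");b=eyes.get_image("side")
cv2.imwrite("pics/w2.png",np.hstack([cv2.resize(a["color"],(400,300)),cv2.resize(b["color"][260:400,170:350],(400,300))])[:,:,::-1])
E
```

```text
time: 3.45
position: [0.5092, 0.2917, 0.1199]
tool_rot: [-0.189, 3.134, 0.001]
ft_force: [0.4, 1.0, 0.6]
grip_width: 0.649
at [0.5092 0.2917 0.1199] alpha -173.1 t 3.45 F [0.4 1.  0.6] w 0.649 tot turn [ 0.   0.1 -0.3]
[[0.0, 0.1, -0.3], [0.0009, -0.0012, 0.0019]]
```

View pics/w2.png

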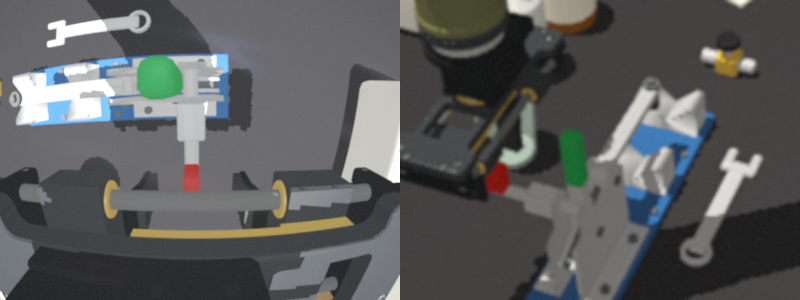

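```bash
python3 -m pendant '[[[0,0,0],[0,-0.001,0.001],0],[[0,0,0],[0,0,0],0.5],[[0,0,0],[0,0,0],1],[[0,0,0],[0,0,0],1],[[0,0,0],[0,0,0],1],[[0,0,0],[0,0,0],1],[[0,0,0],[0,0,0],1]]' 20; python3 plan.py 0.5085 0.2904 0.118 187.2 1
```

```text
time: 4.42
position: [0.5086, 0.2889, 0.1175]
tool_rot: [0.189, -3.135, 0.004]
ft_force: [-1.0, -5.8, 2.3]
grip_width: 0.135
at [0.5086 0.2889 0.1175] alpha -173.1 t 4.42 F [-1.  -5.8  2.3] w 0.135 tot turn [-0.2 -0.  -0.3]
[[-0.2, -0.0, -0.3], [-0.0001, 0.0015, -0.0005]]
```

```bash
python3 -m pendant '[[[0,0,0],[-0.004,-0.001,0],1],[[0,0,0],[-0.008,0,0],1],[[0,0,0],[-0.008,0,0],1],[[0,0,0],[-0.008,0,0],1],[[0,0,0],[-0.004,0,0],1],[[0,0,0],[0,0,0],1]]'; python3 plan.py j -0.184 0.111 0.118 187.2 1
```

```text
time: 5.18
position: [0.5413, 0.2932, 0.1175]
tool_rot: [-0.19, 3.135, 0.0]
ft_force: [0.7, -4.5, 1.8]
grip_width: 0.133
at [0.5413 0.2932 0.1175] alpha -173.08 t 5.17 F [ 0.7 -4.5  1.8] w 0.133 tot turn [-0.   0.1 -0.3]
[[-0.0, 0.1, -0.3], [-0.0017, 0.0012, -0.0005]]
```

```bash
python3 -m pendant '[[[0,0,0],[-0.002,0,0],1],[[0,0,0],[0,0,0],1],[[0,0,0],[0,0,0],-0.3],[[0,0,0],[0,0,0],-0.3],[[0,0,0],[0,0,0],-0.3],[[0,0,0],[0,0,-0.04],-0.3],[[0,0,0],[0,0,-0.05],-0.3],[[0,0,0],[0,0,-0.05],-0.3]]'; python3 plan.py j -0.17 0 0.25 97.2 9; python3 - <<'E'
from h import *; from plan import jig,EX,EY,J0
from bench import eyes
for n in ("top","side"):
    im=eyes.get_image(n); w=cloud(im); hsv=cv2.cvtColor(im["color"],cv2.COLOR_RGB2HSV); H,S,V=[hsv[...,i].astype(int) for i in range(3)]; z=w[...,2]; q=w[...,:2]-J0; X=q@EX;Y=q@EY
    m=((H<8)|(H>172))&(S>150)&(z>.1)&(z<.16)&(abs(X+.184)<.04)&(Y<.15)&(Y>.03); P=np.c_[X[m],Y[m],z[m]]; print(n,len(P))
    if len(P):print(P.min(0),P.max(0))
    m=(abs(H-62)<15)&(S>150)&(z>.1)&(abs(X+.17)<.05)&(abs(Y)<.03); P=np.c_[X[m],Y[m],z[m]]; print(len(P)); 
    if len(P):print("green",P.min(0),P.max(0))
    cv2.imwrite(f"pics/{n}3.png",im["color"][:,:,::-1])
E
```

```text
time: 6.18
position: [0.5421, 0.2943, 0.2591]
tool_rot: [-0.191, 3.135, 0.001]
ft_force: [-0.1, 0.5, -1.4]
grip_width: 0.637
at [0.5421 0.2943 0.2591] alpha -173.02 t 6.17 F [-0.1  0.5 -1.4] w 0.637 tot turn [ 0.1 -0.  89.8]
[[0.0, -0.0, 10.0], [0.0122, -0.0016, 0.001]]
[[0.0, -0.0, 10.0], [0.0118, -0.0037, 0.001]]
[[0.0, -0.0, 10.0], [0.011, -0.0057, 0.001]]
[[0.0, -0.0, 10.0], [0.0098, -0.0075, 0.001]]
[[0.0, -0.0, 10.0], [0.0084, -0.0091, 0.001]]
[[0.0, -0.0, 10.0], [0.0067, -0.0104, 0.001]]
[[0.0, -0.0, 10.0], [0.0048, -0.0114, 0.001]]
[[0.0, -0.0, 10.0], [0.0027, -0.012, 0.001]]
[[0.0, -0.0, 10.0], [0.0006, -0.0123, 0.001]]
top 71
[-0.19041251  0.09925744  0.11752239] [-0.1773598   0.12087117  0.15959405]
0
side 148
[-0.19191736  0.09872089  0.11777535] [-0.17537082  0.12235629  0.15594903]
236
green [-0.18115258 -0.01119851  0.14790803] [-0.1581125   0.00795562  0.21155581]
```

```bash
python3 -m pendant '[[[0,0,10],[0.012,-0.002,0],-0.3],[[0,0,10],[0.012,-0.004,0],-0.3],[[0,0,10],[0.011,-0.006,0],-0.3],[[0,0,10],[0.010,-0.008,0],-0.3],[[0,0,10],[0.008,-0.009,0],-0.3],[[0,0,10],[0.007,-0.010,0],-0.3],[[0,0,10],[0.005,-0.011,0],-0.3],[[0,0,10],[0.003,-0.012,0],-0.3]]'; python3 -m pendant '[[[0,0,9.8],[0.001,-0.012,0],-0.3],[[0,0,0],[0,0,0],-0.3],[[0,0,0],[0,0,0],-0.3]]'; python3 plan.py j -0.17 0 0.164 97.2 3
python3 - <<'E'
from bench import eyes; import cv2,numpy as np
a=eyes.get_image("wrist");b=eyes.get_image("side")
cv2.imwrite("pics/w4.png",np.hstack([cv2.resize(a["color"],(400,300)),cv2.resize(b["color"][220:400,150:390],(400,300))])[:,:,::-1])
E
```

```text
time: 7.28
position: [0.446, 0.2694, 0.2571]
tool_rot: [-1.876, -2.52, -0.0]
ft_force: [0.2, 0.6, -0.6]
grip_width: 0.65
time: 7.65
position: [0.4352, 0.2666, 0.2575]
tool_rot: [2.075, 2.358, 0.001]
ft_force: [-0.3, -0.7, -0.0]
grip_width: 0.651
at [0.4352 0.2666 0.2575] alpha 97.31 t 7.65 F [-0.3 -0.7 -0. ] w 0.651 tot turn [ 0.  -0.   0.1]
[[0.0, -0.0, 0.0], [0.0001, -0.0002, 0.0312]]
[[0.0, -0.0, 0.0], [0.0001, -0.0002, 0.0312]]
[[0.0, -0.0, 0.0], [0.0001, -0.0002, 0.0312]]
```

View pics/w4.png

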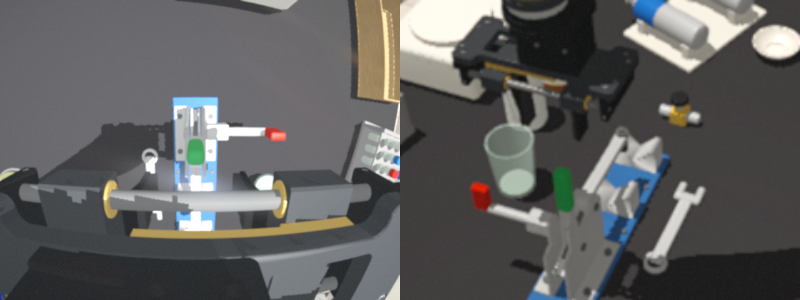

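```bash
python3 - <<'E'
from h import *; from bench import eyes,monitor
im=eyes.get_image("side"); p=monitor.get_state()["position"]
for q in (p,p+[0,0,-.049],p+[0,0,.07]): print((proj(im,q)[0]-[150,220])*400/240)
E
```

```text
[155.27423737 142.91054815]
[159.28681703 171.84616511]
[149.14658084  98.72263471]
```

```bash
python3 -m pendant '[[[0,0,0],[0,0,0.035],-0.3],[[0,0,0],[0,0,0.035],-0.3],[[0,0,0],[0,0,0.018],-0.3],[[0,0,0],[0,0,0.005],-0.3],[[0,0,0],[0,0,0],0.4],[[0,0,0],[0,0,0],1],[[0,0,0],[0,0,0],1],[[0,0,0],[0,0,0],1]]' 15; python3 -m pendant '[[[0,0,0],[0,0,0],1],[[0,0,0],[0,0,0],1],[[0,0,0],[0,0,0],1]]'; python3 plan.py j -0.17 0 0.164 97.2 1
python3 - <<'E'
from bench import eyes; import cv2,numpy as np
a=eyes.get_image("wrist");b=eyes.get_image("side")
cv2.imwrite("pics/w5.png",np.hstack([cv2.resize(a["color"],(400,300)),cv2.resize(b["color"][220:400,150:390],(400,300))])[:,:,::-1])
E
```

```text
time: 8.8
position: [0.4351, 0.2666, 0.1651]
tool_rot: [2.078, 2.355, 0.001]
ft_force: [-0.5, 0.2, 0.0]
grip_width: 0.28
time: 9.18
position: [0.4357, 0.2667, 0.165]
tool_rot: [2.078, 2.355, 0.003]
ft_force: [4.1, 0.8, 0.1]
grip_width: 0.232
at [0.4357 0.2667 0.165 ] alpha 97.14 t 9.18 F [4.1 0.8 0.1] w 0.232 tot turn [ 0.1 -0.  -0.1]
[[0.1, -0.0, -0.1], [0.0003, -0.0012, 0.001]]
```

View pics/w5.png

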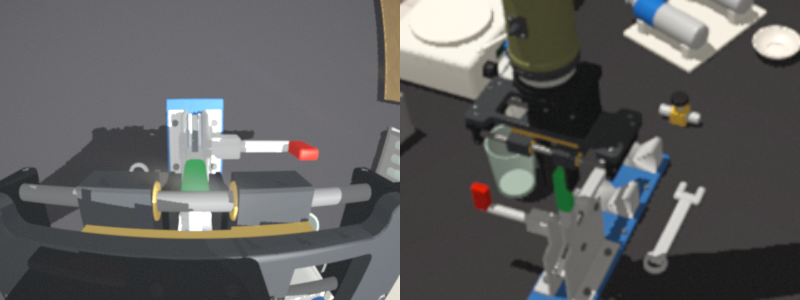

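```bash
python3 -m pendant '[[[0,0,0],[0.011,0,0.0005],1],[[0,0,0],[0.011,0,0.0015],1],[[0,0,0],[0.0105,0,0.0027],1],[[0,0,0],[0.0103,0,0.0038],1],[[0,0,0],[0.010,0,0.0048],1],[[0,0,0],[0.0094,0,0.0057],1],[[0,0,0],[0.0088,0,0.0067],1],[[0,0,0],[0.008,0,0.0075],1]]'; python3 plan.py j -0.270 0 0.099 97.2 6
```

```text
time: 10.28
position: [0.4249, 0.3487, 0.1328]
tool_rot: [-2.076, -2.356, -0.007]
ft_force: [4.0, 2.3, 7.9]
grip_width: 0.227
at [0.4249 0.3487 0.1328] alpha 97.25 t 10.28 F [4.  2.3 7.9] w 0.227 tot turn [ 0.1 -0.3  0. ]
[[0.0, -0.0, 0.0], [0.0029, -0.0001, 0.0056]]
[[0.0, -0.0, 0.0], [0.0029, -0.0001, 0.0056]]
[[0.0, -0.0, 0.0], [0.0029, -0.0001, 0.0056]]
[[0.0, -0.0, 0.0], [0.0029, -0.0001, 0.0056]]
[[0.0, -0.0, 0.0], [0.0029, -0.0001, 0.0056]]
[[0.0, -0.0, 0.0], [0.0029, -0.0001, 0.0056]]
```

```bash
python3 -m pendant '[[[0,0,0],[0.006,0,0.0075],1],[[0,0,0],[0.005,0,0.009],1],[[0,0,0],[0.004,0,0.0095],1],[[0,0,0],[0.002,0,0.006],1],[[0,0,0],[0.001,0,0.003],1],[[0,0,0],[0,0,0],1]]'; python3 plan.py j -0.270 0 0.099 97.2 1
python3 - <<'E'
from bench import eyes; import cv2,numpy as np
a=eyes.get_image("wrist");b=eyes.get_image("side")
cv2.imwrite("pics/w6.png",np.hstack([cv2.resize(a["color"],(400,300)),cv2.resize(b["color"][220:400,150:390],(400,300))])[:,:,::-1])
E
```

```text
time: 11.02
position: [0.4219, 0.3721, 0.0992]
tool_rot: [-2.069, -2.355, -0.02]
ft_force: [4.0, 12.7, 6.1]
grip_width: 0.228
at [0.4219 0.3721 0.0992] alpha 97.41 t 11.03 F [ 4.  12.7  6.1] w 0.228 tot turn [ 0.3 -0.8  0.2]
[[0.3, -0.8, 0.2], [-0.006, -0.0007, 0.0001]]
```

View pics/w6.png

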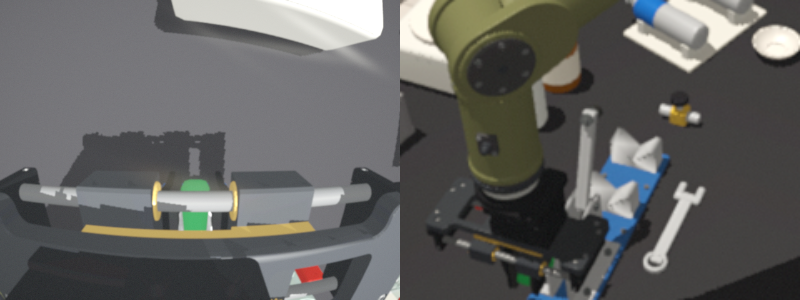

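```bash
python3 -m pendant '[[[0,0,0],[-0.002,0,0.003],1],[[0,0,0],[-0.001,0,0.003],1],[[0,0,0],[0,0,0],1]]'; python3 plan.py j -0.270 0 0.099 97.2 1
```

```text
time: 11.5
position: [0.422, 0.3725, 0.0946]
tool_rot: [-2.065, -2.354, -0.027]
ft_force: [1.7, 16.1, 7.4]
grip_width: 0.229
at [0.422  0.3725 0.0946] alpha 97.48 t 11.5 F [ 1.7 16.1  7.4] w 0.229 tot turn [ 0.4 -1.1  0.3]
[[0.4, -1.1, 0.3], [-0.0063, -0.0008, -0.0046]]
```

```bash
python3 -m pendant '[[[0,0,0],[0.001,0,0],-0.3],[[0,0,0],[0,0,0],-0.3],[[0,0,0],[0,0,0],-0.3],[[0,0,0],[0,0,0],-0.3],[[0,0,0],[0,0,-0.03],-0.3],[[0,0,0],[0,0,-0.06],-0.3],[[0,0,0],[0,0,-0.06],-0.3],[[0,0,0],[0,0,-0.05],-0.3]]'; python3 plan.py j -0.280 0 0.3 97.2 1
python3 - <<'E'
from h import *; from plan import jig,EX,EY,J0
from bench import eyes
for n in ("top","side"):
    im=eyes.get_image(n); w=cloud(im); hsv=cv2.cvtColor(im["color"],cv2.COLOR_RGB2HSV); H,S,V=[hsv[...,i].astype(int) for i in range(3)]; z=w[...,2]; q=w[...,:2]-J0; X=q@EX;Y=q@EY
    m=(abs(H-62)<15)&(S>120)&(z>.05)&(X<-.15)&(X>-.4)&(abs(Y)<.03); P=np.c_[X[m],Y[m],z[m]]; print(n,len(P)); 
    if len(P):print("green",P.min(0),P.max(0)); c=P.mean(0); print(c,np.arctan2(-.17-c[0],c[2]-.073))
    m=(S<60)&(z>.1)&(X<-.05)&(X>-.14)&(abs(Y)<.02)&(z<.26); P=np.c_[X[m],Y[m],z[m]]; print("arm",len(P))
    if len(P):print(P.min(0),P.max(0))
    cv2.imwrite(f"pics/{n}7.png",im["color"][:,:,::-1])
E
```

```text
time: 12.5
position: [0.4229, 0.3607, 0.2928]
tool_rot: [2.079, 2.355, 0.002]
ft_force: [0.9, 0.1, -0.9]
grip_width: 0.648
at [0.4229 0.3607 0.2928] alpha 97.12 t 12.5 F [ 0.9  0.1 -0.9] w 0.648 tot turn [ 0.1 -0.  -0.1]
[[0.1, -0.0, -0.1], [0.0155, -0.0003, -0.0072]]
top 195
green [-0.28699167 -0.01063575  0.11483472] [-0.22560168  0.00887316  0.1479498 ]
[-0.25630253 -0.00139508  0.13162621] 0.9740913426210579
arm 211
[-0.13973232 -0.01869448  0.10032077] [-0.07029939  0.01201156  0.23395779]
side 234
green [-0.28797675 -0.01112279  0.10805116] [-0.22653885  0.00916781  0.1489222 ]
[-0.26143406 -0.00315234  0.13310218] 0.989286710093042
arm 571
[-0.13974269 -0.01866104  0.10034764] [-0.06692454  0.01795819  0.23499058]
```

View pics/side7.png

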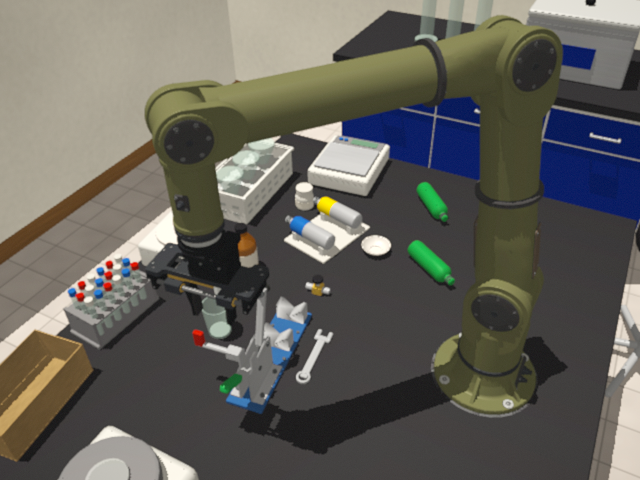

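The handle appears to be only about 1.05 back, judging by the grip end at z 148 mm and the arm reaching x = -68 mm. I'll nudge it down to its stop with shut fingers.

```bash
python3 -m pendant '[[[0,0,0],[0.0085,0,0.04],1],[[0,0,0],[0,0,0.04],1],[[0,0,0],[0,0,0.03],1],[[0,0,0],[0,0,0.02],1],[[0,0,0],[0,0,0.01],1],[[0,0,0],[0,0,0],1],[[0,0,0],[0,0,0],1]]'; python3 plan.py j -0.274 0 0.128 97.2 1
```

```text
time: 13.48
position: [0.4225, 0.3698, 0.1515]
tool_rot: [2.078, 2.355, 0.003]
ft_force: [0.2, 0.7, 0.0]
grip_width: 0.021
at [0.4225 0.3698 0.1515] alpha 97.15 t 13.47 F [0.2 0.7 0. ] w 0.021 tot turn [ 0.1 -0.1 -0.1]
[[0.1, -0.1, -0.1], [0.0004, -0.001, 0.0235]]
```

```bash
python3 -m pendant '[[[0,0,0],[0,-0.001,0.008],1],[[0,0,0],[0,0,0.006],1],[[0,0,0],[0,0,0.004],1],[[0,0,0],[0,0,0],1]]';python3 -m pendant '[[[0,0,0],[0,0,0.004],1],[[0,0,0],[0,0,0.003],1],[[0,0,0],[0,0,0],1]]'
```

```text
time: 13.98
position: [0.4207, 0.3688, 0.1319]
tool_rot: [-2.078, -2.355, 0.001]
ft_force: [0.3, -0.5, 0.4]
grip_width: 0.003
time: 14.35
position: [0.4208, 0.3689, 0.1251]
tool_rot: [-2.079, -2.356, 0.001]
ft_force: [0.1, -0.4, -0.1]
grip_width: 0.005
```

```bash
python3 - <<'E'
from bench import eyes; import cv2,numpy as np
a=eyes.get_image("wrist");b=eyes.get_image("side");c=eyes.get_image("top")
cv2.imwrite("pics/w8.png",np.hstack([cv2.resize(a["color"],(400,300)),cv2.resize(b["color"][280:420,160:340],(400,300))])[:,:,::-1])
cv2.imwrite("pics/t8.png",cv2.resize(c["color"][180:290,120:280],(640,440))[:,:,::-1])
E
```

```text
(no output)
```

View pics/w8.png

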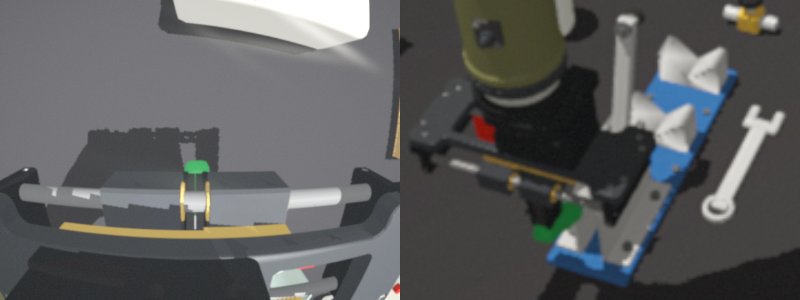

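```bash
python3 -m pendant '[[[0,0,0],[0,0,0.002],1],[[0,0,0],[0,0,0.002],1],[[0,0,0],[0,0,0],1]]'; python3 -m pendant '[[[0,0,0],[0,0,0.002],1],[[0,0,0],[0,0,0.002],1],[[0,0,0],[0,0,0],1]]'
```

```text
time: 14.88
position: [0.421, 0.3697, 0.1217]
tool_rot: [-2.078, -2.356, -0.002]
ft_force: [0.7, 1.3, 1.1]
grip_width: 0.006
time: 15.25
position: [0.4209, 0.3681, 0.1168]
tool_rot: [2.079, 2.355, -0.003]
ft_force: [0.2, -0.0, -0.2]
grip_width: 0.004
```

```bash
cat > handle.py <<'E'
from h import *; from plan import jig,EX,EY,J0
from bench import eyes
def meas():
  for n in ("top","side"):
    im=eyes.get_image(n); w=cloud(im); hsv=cv2.cvtColor(im["color"],cv2.COLOR_RGB2HSV); H,S,V=[hsv[...,i].astype(int) for i in range(3)]; z=w[...,2]; q=w[...,:2]-J0; X=q@EX;Y=q@EY
    m=(abs(H-62)<15)&(S>120)&(z>.05)&(X<-.13)&(X>-.4)&(abs(Y)<.04); P=np.c_[X[m],Y[m],z[m]]; print(n,"green",len(P)); 
    if len(P)>10:
        print(P.min(0),P.max(0)); c=P[:,[0,2]]-P[:,[0,2]].mean(0); u=np.linalg.svd(c)[2][0]; print("pca angle",np.arctan2(abs(u[0]),abs(u[1])))
    m=(S<60)&(z>.115)&(X<-.04)&(X>-.14)&(abs(Y)<.012)&(z<.25); P=np.c_[X[m],Y[m],z[m]]
    if len(P)>10:
        print("arm",len(P),P.min(0),P.max(0)); A=P[P[:,2]>.14]; print(" slope deg",np.degrees(np.arctan2(1,np.polyfit(A[:,2],A[:,0],1)[0])))
    m=((H<8)|(H>172))&(S>150)&(z>.1)&(z<.16)&(abs(X+.184)<.04)&(Y<.15)&(Y>.03); P=np.c_[X[m],Y[m],z[m]]
    if len(P)>10: print("red",len(P),P.min(0),P.max(0))
if __name__=="__main__": meas()
E
python3 handle.py; python3 - <<'E'
from bench import eyes; import cv2,numpy as np
a=eyes.get_image("wrist");b=eyes.get_image("side")
cv2.imwrite("pics/w9.png",np.hstack([cv2.resize(a["color"],(400,300)),cv2.resize(b["color"][300:420,180:300],(400,400))[:300]])[:,:,::-1])
E
```

```text
top green 137
[-0.26648933 -0.01494128  0.10405951] [-0.22964356  0.00928115  0.22186717]
pca angle 0.20208248831824396
arm 143 [-0.13207931 -0.00894902  0.11593801] [-0.08164532  0.00800625  0.23538756]
 slope deg 76.94555628959704
red 70 [-0.19002083  0.09952714  0.12005647] [-0.17691794  0.12068537  0.15785844]
side green 166
[-0.2905518  -0.01150696  0.10427187] [-0.23064852  0.00727018  0.14747924]
pca angle 1.1297607296508776
arm 463 [-0.13570868 -0.00857161  0.11504019] [-0.07998923  0.00907197  0.23679593]
 slope deg 75.29474258837091
red 51 [-0.19122795  0.10101032  0.11870643] [-0.18434313  0.12187574  0.1423423 ]
```

View pics/w9.png

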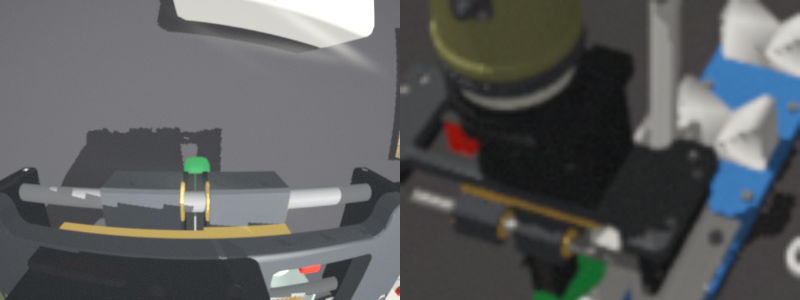

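```bash
python3 -m pendant '[[[0,0,0],[0,0,0.003],1],[[0,0,0],[0,0,0.003],1],[[0,0,0],[0,0,0],1]]'; python3 -m pendant '[[[0,0,0],[0,0,0.003],1],[[0,0,0],[0,0,0.003],1],[[0,0,0],[0,0,0],1]]'; python3 handle.py|grep -A1 arm
```

```text
time: 15.82
position: [0.4208, 0.3688, 0.111]
tool_rot: [-2.079, -2.356, 0.001]
ft_force: [0.7, -0.1, 0.7]
grip_width: 0.004
time: 16.2
position: [0.4213, 0.3695, 0.1091]
tool_rot: [2.077, 2.354, 0.001]
ft_force: [-5.8, -6.0, 23.1]
grip_width: 0.006
arm 157 [-0.13347201 -0.00875688  0.11780054] [-0.09243137  0.00726444  0.23919751]
 slope deg 82.65219696259935
--
arm 468 [-0.13676453 -0.00891939  0.11506405] [-0.09146093  0.00932076  0.23728407]
 slope deg 79.66503210122849
```

```bash
python3 -m pendant '[[[0,0,0],[0,0,-0.03],1],[[0,0,0],[0,0,-0.06],1],[[0,0,0],[0,0,-0.06],1],[[0,0,0],[0,0,-0.05],-1]]'; python3 plan.py 0.5503 -0.2195 0.30 166.1 12
```

```text
time: 16.8
position: [0.421, 0.3691, 0.3077]
tool_rot: [2.078, 2.355, 0.002]
ft_force: [0.3, 0.4, -0.8]
grip_width: 0.056
at [0.421  0.3691 0.3077] alpha 97.14 t 16.8 F [ 0.3  0.4 -0.8] w 0.056 tot turn [  0.1   0.  -69. ]
[[0.0, 0.0, -5.7], [-0.05, 0.0046, 0.0006]]
[[0.0, 0.0, -5.7], [-0.0502, -0.0004, 0.0006]]
[[0.0, 0.0, -5.7], [-0.0499, -0.0055, 0.0006]]
[[0.0, 0.0, -5.7], [-0.0491, -0.0104, 0.0006]]
[[0.0, 0.0, -5.7], [-0.0478, -0.0153, 0.0006]]
[[0.0, 0.0, -5.7], [-0.0461, -0.02, 0.0006]]
[[0.0, 0.0, -5.7], [-0.0438, -0.0245, 0.0006]]
[[0.0, 0.0, -5.7], [-0.0412, -0.0288, 0.0006]]
[[0.0, 0.0, -5.7], [-0.0381, -0.0328, 0.0006]]
[[0.0, 0.0, -5.7], [-0.0346, -0.0364, 0.0006]]
[[0.0, 0.0, -5.7], [-0.0308, -0.0397, 0.0006]]
[[0.0, 0.0, -5.7], [-0.0266, -0.0426, 0.0006]]
```

```bash
python3 -m pendant '[[[0,0,-5.7],[-0.05,0.0046,0],-1],[[0,0,-5.7],[-0.05,-0.0004,0],-1],[[0,0,-5.7],[-0.05,-0.0055,0],-1],[[0,0,-5.7],[-0.049,-0.0104,0],-1],[[0,0,-5.7],[-0.048,-0.0153,0],-1],[[0,0,-5.7],[-0.046,-0.02,0],-1],[[0,0,-5.7],[-0.044,-0.0245,0],-1],[[0,0,-5.7],[-0.041,-0.0288,0],-1]]'; python3 -m pendant '[[[0,0,-5.7],[-0.038,-0.0328,0.01],-1],[[0,0,-5.7],[-0.0346,-0.0364,0.03],-1],[[0,0,-5.7],[-0.031,-0.04,0.03],-1],[[0,0,-5.7],[-0.0266,-0.0426,0.02],-1],[[0,0,0],[0,0,0],-1],[[0,0,0],[0,0,0],-1]]';  python3 plan.py 0.5503 -0.2195 0.025 166.1 5
python3 - <<'E'
from bench import eyes; import cv2,numpy as np
a=eyes.get_image("wrist");b=eyes.get_image("side")
cv2.imwrite("pics/w10.png",np.hstack([cv2.resize(a["color"],(400,300)),cv2.resize(b["color"][150:330,230:470],(400,300))])[:,:,::-1])
E
```

```text
time: 17.8
position: [0.5062, -0.0251, 0.3053]
tool_rot: [0.999, 2.978, -0.001]
ft_force: [-0.1, 0.2, -0.1]
grip_width: 0.937
time: 18.55
position: [0.5478, -0.2194, 0.2152]
tool_rot: [-0.395, -3.116, -0.002]
ft_force: [-0.2, 0.2, 0.3]
grip_width: 1.002
at [ 0.5478 -0.2194  0.2152] alpha 165.54 t 18.55 F [-0.2  0.2  0.3] w 1.002 tot turn [ 0.1 -0.  -0.6]
[[0.0, -0.0, -0.1], [-0.0005, 0.0001, 0.038]]
[[0.0, -0.0, -0.1], [-0.0005, 0.0001, 0.038]]
[[0.0, -0.0, -0.1], [-0.0005, 0.0001, 0.038]]
[[0.0, -0.0, -0.1], [-0.0005, 0.0001, 0.038]]
[[0.0, -0.0, -0.1], [-0.0005, 0.0001, 0.038]]
```

View pics/w10.png

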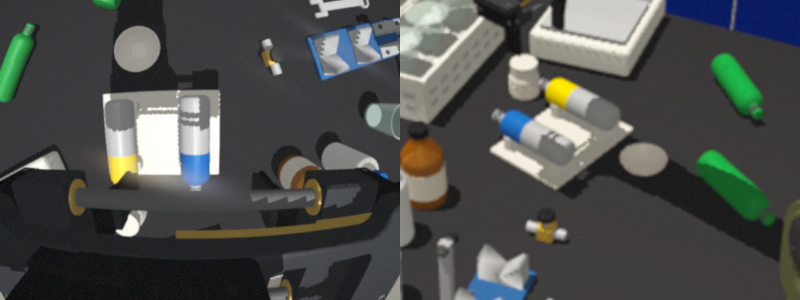

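```bash
python3 -m pendant '[[[0,0,-0.5],[-0.0025,0,0.045],-1],[[0,0,0],[0,0,0.05],-1],[[0,0,0],[0,0,0.04],-1],[[0,0,0],[0,0,0.03],-1],[[0,0,0],[0,0,0.018],-1],[[0,0,0],[0,0,0.006],-1],[[0,0,0],[0,0,0],-1]]';  python3 plan.py 0.5503 -0.2195 0.025 166.1 1
```

```text
time: 19.52
position: [0.5508, -0.2209, 0.0273]
tool_rot: [0.381, 3.117, -0.001]
ft_force: [-0.6, -0.1, 0.2]
grip_width: 1.001
at [ 0.5508 -0.2209  0.0273] alpha 166.07 t 19.52 F [-0.6 -0.1  0.2] w 1.001 tot turn [-0.   0.1 -0. ]
[[-0.0, 0.1, -0.0], [0.0009, 0.0012, 0.0023]]
```

```bash
python3 -m pendant '[[[0,0,0],[0,0.001,0.002],-0.3],[[0,0,0],[0,0,0],0],[[0,0,0],[0,0,0],0.3],[[0,0,0],[0,0,0],1],[[0,0,0],[0,0,0],1],[[0,0,0],[0,0,0],1],[[0,0,0],[0,0,0],1]]' 35;  python3 plan.py 0.5503 -0.2195 0.025 166.1 1
```

```text
time: 20.4
position: [0.5503, -0.2202, 0.0245]
tool_rot: [-0.382, -3.118, 0.0]
ft_force: [-0.8, -0.2, -0.0]
grip_width: 0.517
at [ 0.5503 -0.2202  0.0245] alpha 166.04 t 20.4 F [-0.8 -0.2 -0. ] w 0.517 tot turn [-0.   0.  -0.1]
[[-0.0, 0.0, -0.1], [0.0002, 0.0007, -0.0005]]
```

```bash
python3 -m pendant '[[[0,0,0],[0,0,0],1],[[0,0,0],[0,0,0],1]]'
python3 - <<'E'
from bench import eyes; import cv2,numpy as np
a=eyes.get_image("wrist");b=eyes.get_image("side")
cv2.imwrite("pics/w11.png",np.hstack([cv2.resize(a["color"],(400,300)),cv2.resize(b["color"][180:270,260:380],(400,300))])[:,:,::-1])
E
```

```text
time: 20.65
position: [0.5504, -0.2202, 0.0245]
tool_rot: [0.382, 3.118, -0.0]
ft_force: [0.1, -1.3, -0.3]
grip_width: 0.518
```

View pics/w11.png

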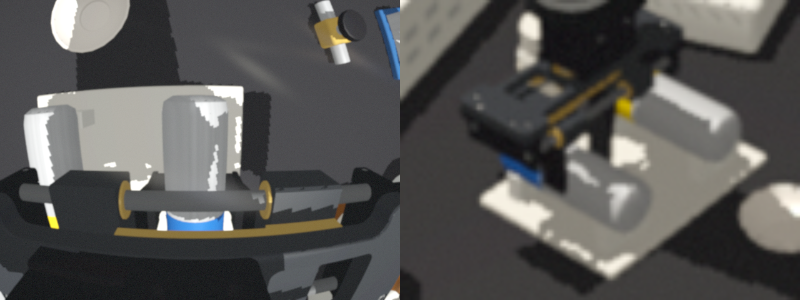

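```bash
python3 -m pendant '[[[0,0,0],[0,0,-0.005],1],[[0,0,0],[0,0,-0.015],1],[[0,0,0],[0,0,-0.03],1],[[0,0,0],[0,0,-0.05],1],[[0,0,0],[0,0,-0.05],1],[[0,0,0],[0,0,-0.05],1],[[0,0,0],[0,0,0],1]]'; python3 plan.py j 0 0 0.22 97.2 8
python3 - <<'E'
from bench import eyes; import cv2,numpy as np,pickle
a=eyes.get_image("wrist");b=eyes.get_image("side"); pickle.dump(b,open("side12.pkl","wb")); c=eyes.get_image("top"); pickle.dump(c,open("top12.pkl","wb"))
cv2.imwrite("pics/w12.png",np.hstack([cv2.resize(a["color"],(400,300)),cv2.resize(b["color"][120:270,240:440],(400,300))])[:,:,::-1])
E
```

```text
time: 21.62
position: [0.5533, -0.2204, 0.2302]
tool_rot: [0.38, 3.109, -0.004]
ft_force: [0.3, -0.1, -5.3]
grip_width: 0.517
at [ 0.5533 -0.2204  0.2302] alpha 166.08 t 21.62 F [ 0.3 -0.1 -5.3] w 0.517 tot turn [ 0.3  0.5 68.9]
[[0.0, 0.1, 8.6], [0.0214, 0.0357, 0.001]]
[[0.0, 0.1, 8.6], [0.0265, 0.0321, 0.001]]
[[0.0, 0.1, 8.6], [0.031, 0.0278, 0.001]]
[[0.0, 0.1, 8.6], [0.0348, 0.0228, 0.0011]]
[[0.0, 0.1, 8.6], [0.0379, 0.0174, 0.0011]]
[[0.0, 0.1, 8.6], [0.04, 0.0115, 0.0011]]
[[0.0, 0.1, 8.6], [0.0413, 0.0054, 0.0012]]
[[0.0, 0.1, 8.6], [0.0416, -0.0009, 0.0012]]
```

View pics/w12.png

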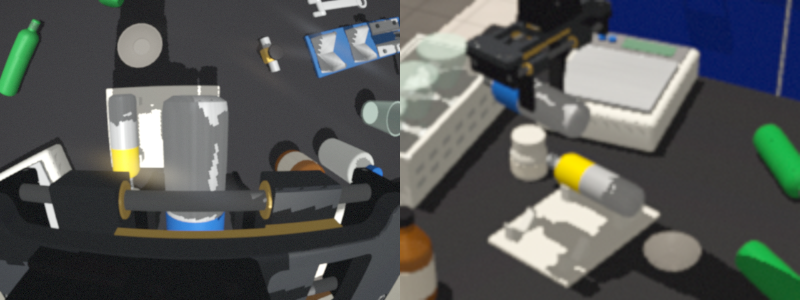

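```bash
python3 -m pendant '[[[0,0,4.3],[0.011,0.018,0],1],[[0,0,8.6],[0.023,0.034,0],1],[[0,0,8.6],[0.029,0.030,0],1],[[0,0,8.6],[0.033,0.025,0],1],[[0,0,8.6],[0.036,0.020,0],1],[[0,0,8.6],[0.039,0.0145,0],1],[[0,0,8.6],[0.041,0.0085,0],1],[[0,0,8.6],[0.0415,0.0022,0],1]]'; python3 plan.py j 0 0 0.20 97.2 2
```

```text
time: 22.78
position: [0.4575, 0.0791, 0.2222]
tool_rot: [-1.991, -2.427, 0.004]
ft_force: [-0.2, 0.8, -5.1]
grip_width: 0.511
at [0.4575 0.0791 0.2222] alpha 101.27 t 22.77 F [-0.2  0.8 -5.1] w 0.511 tot turn [-0.2 -0.   4.1]
[[-0.1, -0.0, 2.0], [0.0095, 0.0011, 0.0111]]
[[-0.1, -0.0, 2.0], [0.0096, 0.0007, 0.0111]]
```

```bash
python3 -m pendant '[[[0,0,2.5],[0.011,0.001,0.006],1],[[0,0,1.5],[0.008,0,0.006],1],[[0,0,0],[0,0,0],1],[[0,0,0],[0,0,0],1]]'; python3 plan.py j 0 0 0.20 97.2 1
cat > cylj.py <<'E'
from cyl import *; from plan import J0,EX,EY
from bench import eyes,monitor
import sys
zz=float(sys.argv[1]) if len(sys.argv)>1 else monitor.get_state()["position"][2]+.019
yj=np.arctan2(EX[1],EX[0])
for n in ("top","side"):
    im=eyes.get_image(n); cv2.imwrite(f"pics/{n}_{sys.argv[2]}.png",im["color"][:,:,::-1]); w=cloud(im); z=w[...,2]
    q=w[...,:2]-J0; X=q@EX; Y=q@EY
    m=(abs(X)<.12)&(abs(Y)<.03)&(abs(z-zz)<.03); hsv=cv2.cvtColor(im["color"],cv2.COLOR_RGB2HSV); 
    bl=m&(abs(hsv[...,0].astype(int)-108)<12)&(hsv[...,1]>130)
    sil=m&(hsv[...,2]>90)
    print(n,"blue",bl.sum(), "X",X[bl].min() if bl.any() else None,X[bl].max() if bl.any() else None,"Y",Y[bl].min() if bl.any() else None,Y[bl].max() if bl.any() else None)
    print("  ends X",X[sil].min(),X[sil].max(),"axis-height pts zmax",np.percentile(z[sil],98))
    # cylinder fit with free lateral/yaw/height(+pitch) on end parts (fingers cover the middle)
    k=(abs(X)<.058)&(abs(X)>.02)&(abs(Y)<.026)&(z>zz+.004)&(z<zz+.03)&(hsv[...,2]>90)|(bl&(X<.055)&(z>zz+.004))
    P=np.c_[X[k],Y[k],z[k]]
    f=lambda p:np.hypot(P[:,1]-p[0]-p[1]*P[:,0],P[:,2]-p[2]-p[3]*P[:,0])-.024
    r=least_squares(f,[0,0,zz,0],loss="soft_l1",f_scale=.001); p=r.x
    print("  N",len(P),"y0",round(p[0],4),"yawerr deg",round(np.degrees(p[1]),2),"z",round(p[2],4),"pitch",round(np.degrees(p[3]),2),"rms",round(np.sqrt(np.mean(f(p)**2)),4))
E
python3 cylj.py "$(python3 -c 'from bench import monitor;print(monitor.get_state()["position"][2]+.019)')" 13
python3 - <<'E'
import cv2,numpy as np
a=cv2.imread("pics/top_13.png");b=cv2.imread("pics/side_13.png")
cv2.imwrite("pics/c13.png",np.hstack([cv2.resize(a[160:290,140:310],(400,300)),cv2.resize(b[210:390,180:420],(400,300))]))
E
```

```text
time: 23.28
position: [0.4566, 0.0961, 0.2116]
tool_rot: [-2.07, -2.362, 0.002]
ft_force: [-0.1, 0.3, -4.4]
grip_width: 0.518
at [0.4566 0.0961 0.2116] alpha 97.54 t 23.27 F [-0.1  0.3 -4.4] w 0.518 tot turn [-0.1  0.   0.3]
[[-0.1, 0.0, 0.3], [0.0021, -0.0005, 0.0116]]
top blue 420 X 0.02502635563445882 0.07674249808721433 Y -0.025375343786606497 0.02182794188403022
  ends X 0.014587168437366946 0.10124360807524829 axis-height pts zmax 0.25765987624674724
  N 274 y0 -0.0018 yawerr deg 1.3 z 0.231 pitch 0.36 rms 0.0017
side blue 45 X 0.027706943590184097 0.05674133045803403 Y -0.024862479698542567 0.018923593497466622
  ends X -0.11999859822652084 0.06256375055747375 axis-height pts zmax 0.25805199139067864
  N 354 y0 -0.0002 yawerr deg 0.11 z 0.2324 pitch 0.75 rms 0.0015
```

View pics/c13.png

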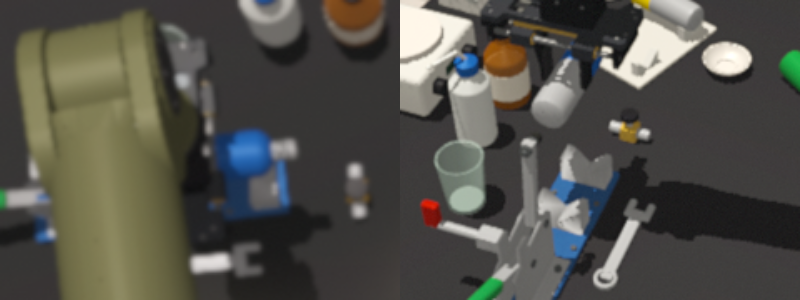

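```bash
python3 - <<'E'
from h import *; from bench import eyes
a=eyes.get_image("wrist"); T=np.linalg.inv(a["world_to_cam"]); c=T[:3,3]
from plan import J0,EX,EY
print(c,(c[:2]-J0)@EX,(c[:2]-J0)@EY)
b=eyes.get_image("side"); t=proj(b,c)[0]; print(t)
w=cloud(b); q=w[...,:2]-J0; X=q@EX; Y=q@EY; z=w[...,2]
m=(abs(Y)<.12)&(z>.21)&(z<.6)&(X>-.2)&(X<.15)
for lo in np.arange(.21,.6,.03):
    k=m&(z>lo)&(z<lo+.03)&~((X<-.08)&(z<.25)&(abs(Y)<.03)); 
    if k.any(): print(round(lo,2),k.sum(),X[k].min().round(3),X[k].max().round(3),Y[k].min().round(3),Y[k].max().round(3))
cv2.imwrite("pics/s14.png",cv2.resize(b["color"][120:300,180:420],(800,600))[:,:,::-1]); print((t-[180,120])*800/240)
E
```

```text
[0.44775057 0.16538874 0.39930014] -0.06766780198214223 0.00043502405779266193
[259.72615775 216.80105033]
0.21 250 -0.067 0.064 -0.031 0.032
0.24 814 -0.068 0.062 -0.033 0.035
0.27 140 -0.015 0.013 -0.037 0.038
0.3 621 -0.039 0.036 -0.091 0.087
0.33 1798 -0.041 0.041 -0.096 0.097
0.36 464 -0.028 0.026 -0.051 0.018
0.39 722 -0.039 0.04 -0.051 0.036
0.42 382 -0.039 0.016 -0.038 0.031
0.45 547 -0.039 0.021 -0.038 0.034
0.48 538 -0.045 0.014 -0.036 0.029
0.51 583 -0.038 0.014 -0.037 0.032
0.54 427 -0.043 0.017 -0.037 0.03
0.57 819 -0.051 -0.007 -0.115 0.038
[265.75385918 322.67016775]
```

View pics/s14.png

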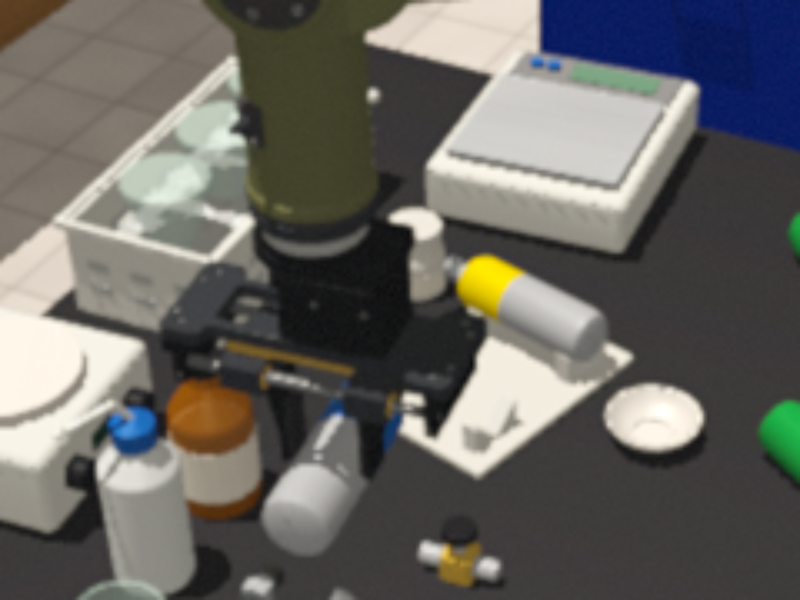

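```bash
python3 -m pendant '[[[0,0,0.3],[0.0015,0,0.02],1],[[0,0,0],[0,0,0.035],1],[[0,0,0],[0,0,0.035],1],[[0,0,0],[0,0,0.03],1],[[0,0,0],[0,0,0.02],1],[[0,0,0],[0,0,0.008],1],[[0,0,0],[0,0,0],1],[[0,0,0],[0,0,0],1]]'; python3 plan.py j 0.0005 0.0005 0.0405 97.2 1; python3 cylj.py "$(python3 -c 'from bench import monitor;print(monitor.get_state()["position"][2]+.019)')" 15
```

```text
time: 24.48
position: [0.4579, 0.0984, 0.0655]
tool_rot: [2.076, 2.356, 0.002]
ft_force: [0.5, -0.1, -5.3]
grip_width: 0.516
at [0.4579 0.0984 0.0655] alpha 97.24 t 24.48 F [ 0.5 -0.1 -5.3] w 0.516 tot turn [0.1 0.  0. ]
[[0.1, 0.0, 0.0], [-0.0004, -0.0016, 0.025]]
top blue 316 X 0.02471616802184689 0.07475558625597044 Y -0.023951133493237853 0.022642228695232237
  ends X 0.025783818315116197 0.0986722531826347 axis-height pts zmax 0.11233325496837361
  N 222 y0 0.0001 yawerr deg -0.02 z 0.0853 pitch 0.32 rms 0.002
side blue 24 X 0.010792670831800221 0.052290641178598884 Y -0.029119141675041708 0.020482887747285197
  ends X -0.11999820024360944 0.05921086343098624 axis-height pts zmax 0.11217472623616954
  N 283 y0 0.0014 yawerr deg -0.06 z 0.0858 pitch 0.33 rms 0.002
```

```bash
python3 -m pendant '[[[0,0,0],[0,-0.0008,0.006],1],[[0,0,0],[0,0,0.006],1],[[0,0,0],[0,0,0.004],1],[[0,0,0],[0,0,0.002],1],[[0,0,0],[0,0,0],1]]'; python3 -m pendant '[[[0,0,0],[0,0,0.002],1],[[0,0,0],[0,0,0.002],1],[[0,0,0],[0,0,0],1]]'
```

```text
time: 25.2
position: [0.456, 0.0982, 0.0462]
tool_rot: [-2.076, -2.357, 0.0]
ft_force: [0.9, 0.2, -5.0]
grip_width: 0.518
time: 25.58
position: [0.4562, 0.0982, 0.0424]
tool_rot: [2.076, 2.357, 0.0]
ft_force: [0.5, -1.0, -5.3]
grip_width: 0.513
```

```bash
python3 -m pendant '[[[0,0,0],[0,0,0.001],1],[[0,0,0],[0,0,0.001],1],[[0,0,0],[0,0,0],1]]'; python3 -m pendant '[[[0,0,0],[0,0,0.001],1],[[0,0,0],[0,0,0],1]]'
```

```text
time: 25.95
position: [0.4574, 0.0984, 0.0412]
tool_rot: [2.075, 2.356, 0.003]
ft_force: [1.6, -0.0, -0.1]
grip_width: 0.517
time: 26.2
position: [0.4579, 0.0985, 0.0406]
tool_rot: [2.075, 2.356, 0.004]
ft_force: [3.2, 0.9, 5.7]
grip_width: 0.518
```

```bash
python3 -m pendant '[[[0,0,0],[0,0,0],0.9],[[0,0,0],[0,0,0],0.6],[[0,0,0],[0,0,0],0],[[0,0,0],[0,0,0],-0.7],[[0,0,0],[0,0,0],-0.7],[[0,0,0],[0,0,0],-0.7],[[0,0,0],[0,0,0],-0.7]]' 5; python3 -m pendant '[[[0,0,0],[0,0,-0.015],-0.7],[[0,0,0],[0,0,-0.04],-0.7],[[0,0,0],[0,0,-0.06],-0.7],[[0,0,0],[0,0,-0.06],-0.7],[[0,0,0],[0,0,-0.06],-0.7]]'; python3 cylj.py 0.06 16;python3 plan.py j -0.270 0 0.275 97.2 6
python3 - <<'E'
import cv2,numpy as np
a=cv2.imread("pics/top_16.png");b=cv2.imread("pics/side_16.png")
cv2.imwrite("pics/c16.png",np.hstack([cv2.resize(a[160:290,140:310],(400,300)),cv2.resize(b[260:410,190:390],(400,300))]))
E
```

```text
time: 27.08
position: [0.4554, 0.0981, 0.039]
tool_rot: [-2.076, -2.357, 0.002]
ft_force: [-1.1, 0.3, 0.6]
grip_width: 0.827
time: 27.7
position: [0.4557, 0.0985, 0.2776]
tool_rot: [2.075, 2.357, 0.001]
ft_force: [1.1, 1.0, -0.3]
grip_width: 0.846
top blue 307 X 0.02138662879004839 0.0752756321243313 Y -0.023653763260696768 0.02396218916229549
  ends X -0.02592056650169547 0.09862821771672818 axis-height pts zmax 0.08730096319644666
  N 247 y0 0.0006 yawerr deg -0.17 z 0.0611 pitch -0.74 rms 0.0021
side blue 269 X 0.023266522944783305 0.08182539803883916 Y -0.02293360195550245 0.024718629552701432
  ends X -0.11993821781655709 0.10155276317414265 axis-height pts zmax 0.08756557044449084
  N 494 y0 0.0017 yawerr deg 0.52 z 0.061 pitch 0.23 rms 0.0019
at [0.4595 0.0995 0.2823] alpha 97.28 t 27.8 F [ 0.6  0.6 -0.7] w 0.85 tot turn [0.7 0.1 0.1]
[[0.1, 0.0, 0.0], [0.0449, -0.0006, 0.0012]]
[[0.1, 0.0, 0.0], [0.0449, -0.0006, 0.0012]]
[[0.1, 0.0, 0.0], [0.0449, -0.0006, 0.0012]]
[[0.1, 0.0, 0.0], [0.0449, -0.0006, 0.0012]]
[[0.1, 0.0, 0.0], [0.0449, -0.0006, 0.0012]]
[[0.1, 0.0, 0.0], [0.0449, -0.0006, 0.0012]]
```

View pics/c16.png

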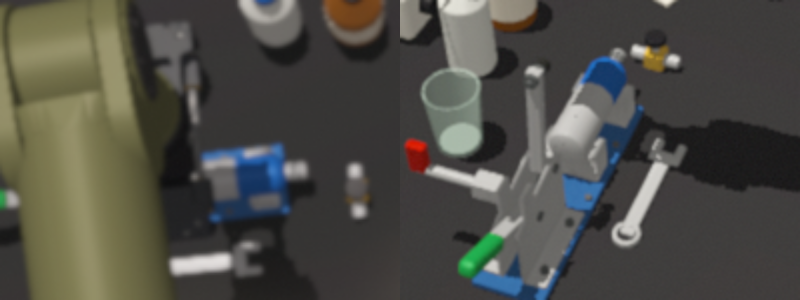

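```bash
python3 - <<'E'
from h import *; from plan import jig,EX,EY,J0
from bench import eyes
im=eyes.get_image("side"); w=cloud(im); hsv=cv2.cvtColor(im["color"],cv2.COLOR_RGB2HSV); H,S,V=[hsv[...,i].astype(int) for i in range(3)]; z=w[...,2]; q=w[...,:2]-J0; X=q@EX;Y=q@EY
m=(abs(H-62)<15)&(S>120)&(z>.05)&(X<-.13)&(X>-.4)&(abs(Y)<.04)
for lo in np.arange(-.31,-.2,.01):
    k=m&(X>lo)&(X<lo+.01)
    if k.sum()>2: print(round(lo+.005,3),k.sum(),"z",np.percentile(z[k],[5,50,95]).round(4),"Y",Y[k].min().round(4),Y[k].max().round(4))
# predicted outlines
for th in (1.05,1.145,1.25):
    for r in (67,135):
        for s in (9,-9): 
            x=-170-r*np.sin(th)+s*np.cos(th); zz=73+r*np.cos(th)+s*np.sin(th); print(th,r,s,round(x),round(zz),proj(im,np.r_[J0+x/1000*EX,zz/1000])[0].round(1))
v,u=np.nonzero(m); print("px",u.min(),u.max(),v.min(),v.max(), u[v==v.max()].mean(),v[u==u.min()].mean(),u[v==v.min()].mean())
E
```

```text
-0.295 22 z [0.1249 0.1283 0.1338] Y -0.0062 0.0071
-0.285 53 z [0.1261 0.1329 0.1369] Y -0.0112 0.0083
-0.275 41 z [0.1248 0.1304 0.1337] Y -0.0106 0.0081
-0.265 36 z [0.1192 0.126  0.1297] Y -0.0102 0.008
-0.255 35 z [0.1149 0.1215 0.1247] Y -0.0104 0.0096
-0.245 38 z [0.1099 0.1158 0.12  ] Y -0.0106 0.0096
-0.235 29 z [0.1032 0.112  0.1158] Y -0.0106 0.0098
1.05 67 9 -224 114 [238.5 373.9]
1.05 67 -9 -233 99 [237.3 382.2]
1.05 135 9 -283 148 [222.9 386.4]
1.05 135 -9 -292 132 [221.7 395. ]
1.145 67 9 -227 109 [238.  376.9]
1.145 67 -9 -235 92 [237.2 384.8]
1.145 135 9 -289 137 [221.9 392.6]
1.145 135 -9 -297 121 [221.2 400.8]
1.25 67 9 -231 103 [237.5 380.2]
1.25 67 -9 -236 86 [237.1 387.6]
1.25 135 9 -295 124 [221.3 399.1]
1.25 135 -9 -301 107 [221.  406.8]
px 219 241 377 398 223.5 394.0 234.5
```

```bash
python3 -m pendant '[[[0,0,0],[0.02,0,-0.015],-0.5],[[0,0,0],[0.05,0,-0.005],-0.5],[[0,0,0],[0.055,0,0],-0.5],[[0,0,0],[0.055,0,0],-0.4],[[0,0,0],[0.05,-0.001,0],-0.4],[[0,0,0],[0.034,0,0.01],-0.3],[[0,0,0],[0.004,0,0.04],-0.3],[[0,0,0],[0,0,0],-0.3]]'; python3 plan.py j -0.271 0 0.095 97.2 4
```

```text
time: 28.85
position: [0.419, 0.3626, 0.2412]
tool_rot: [-2.073, -2.358, 0.011]
ft_force: [-1.2, -0.2, 1.4]
grip_width: 0.654
at [0.419  0.3626 0.2412] alpha 97.35 t 28.85 F [-1.2 -0.2  1.4] w 0.654 tot turn [-0.4  0.2  0.2]
[[-0.1, 0.0, 0.0], [0.0012, 0.0011, 0.0365]]
[[-0.1, 0.0, 0.0], [0.0011, 0.001, 0.0365]]
[[-0.1, 0.0, 0.0], [0.0011, 0.001, 0.0365]]
[[-0.1, 0.0, 0.0], [0.0011, 0.0009, 0.0365]]
```

```bash
python3 -m pendant '[[[0,0,0],[0.004,0.001,0.04],-0.3],[[0,0,0],[0,0,0.04],-0.3],[[0,0,0],[0,0,0.04],-0.3],[[0,0,0],[0,0,0.018],-0.3],[[0,0,0],[0,0,0.006],-0.3],[[0,0,0],[0,0,0],-0.3],[[0,0,0],[0,0,0],-0.3]]'; python3 plan.py j -0.271 0 0.095 97.2 1
python3 - <<'E'
from bench import eyes; import cv2,numpy as np
a=eyes.get_image("wrist");b=eyes.get_image("side")
cv2.imwrite("pics/w17.png",np.hstack([cv2.resize(a["color"],(400,300)),cv2.resize(b["color"][280:430,170:370],(400,300))])[:,:,::-1])
E
```

```text
time: 29.72
position: [0.4226, 0.3688, 0.1019]
tool_rot: [2.076, 2.357, 0.004]
ft_force: [0.9, -1.0, 0.7]
grip_width: 0.652
at [0.4226 0.3688 0.1019] alpha 97.24 t 29.73 F [ 0.9 -1.   0.7] w 0.652 tot turn [ 0.1 -0.1  0. ]
[[0.1, -0.1, 0.0], [-0.0016, -0.001, 0.0069]]
```

View pics/w17.png

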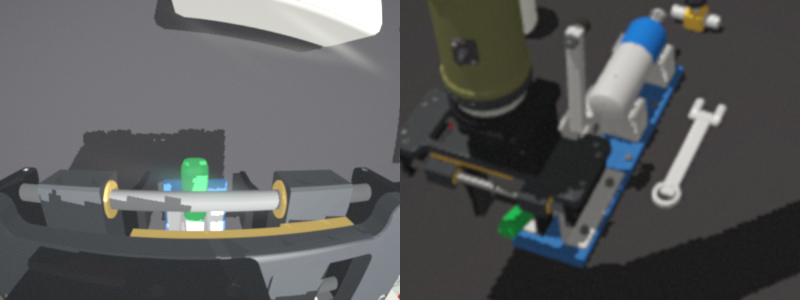

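Green grip centred at (194,175), between the fingers. I'll close on it, then swing the handle up along the arc.

```bash
python3 -m pendant '[[[0,0,0],[-0.001,-0.001,0.006],0.3],[[0,0,0],[0,0,0],1],[[0,0,0],[0,0,0],1],[[0,0,0],[0,0,0],1],[[0,0,0],[0,0,0],1],[[0,0,0],[0,0,0],1],[[0,0,0],[0,0,0],1]]' 15; python3 plan.py j -0.271 0 0.095 97.2 1
```

```text
time: 30.7
position: [0.4225, 0.3671, 0.0947]
tool_rot: [2.077, 2.356, 0.004]
ft_force: [5.2, 1.6, -2.6]
grip_width: 0.228
at [0.4225 0.3671 0.0947] alpha 97.21 t 30.7 F [ 5.2  1.6 -2.6] w 0.228 tot turn [ 0.1 -0.   0. ]
[[0.1, -0.0, 0.0], [0.0, -0.0006, -0.0003]]
```

```bash
python3 -m pendant '[[[0,0,0],[-0.004,0,-0.009],1],[[0,0,0],[-0.0054,0,-0.0095],1],[[0,0,0],[-0.0063,0,-0.009],1],[[0,0,0],[-0.0072,0,-0.008],1],[[0,0,0],[-0.008,0,-0.0075],1],[[0,0,0],[-0.0087,0,-0.0066],1],[[0,0,0],[-0.0092,0,-0.0057],1],[[0,0,0],[-0.01,0,-0.0047],1]]'; python3 plan.py j -0.2124 0 0.154 97.2 1
```

```text
time: 31.7
position: [0.4302, 0.3073, 0.1539]
tool_rot: [2.077, 2.354, 0.003]
ft_force: [8.0, 0.2, -8.5]
grip_width: 0.227
at [0.4302 0.3073 0.1539] alpha 97.16 t 31.7 F [ 8.   0.2 -8.5] w 0.227 tot turn [ 0.1  0.  -0. ]
[[0.1, 0.0, -0.0], [0.0018, -0.0008, -0.0001]]
```

```bash
python3 -m pendant '[[[0,0,0],[-0.0102,0.001,-0.0037],1],[[0,0,0],[-0.0105,0,-0.0027],1],[[0,0,0],[-0.0108,0,-0.0015],1],[[0,0,0],[-0.006,0,-0.0002],1],[[0,0,0],[-0.003,0,0],1],[[0,0,0],[0,0,0],1]]'; python3 plan.py j -0.17 0 0.164 97.2 1; python3 handle.py
```

```text
time: 32.45
position: [0.4353, 0.2696, 0.1635]
tool_rot: [2.076, 2.357, 0.004]
ft_force: [4.6, 2.7, 3.1]
grip_width: 0.228
at [0.4353 0.2696 0.1635] alpha 97.25 t 32.45 F [4.6 2.7 3.1] w 0.228 tot turn [ 0.1 -0.1  0.1]
[[0.1, -0.1, 0.1], [-0.0026, -0.0011, -0.0006]]
top green 0
arm 24 [-0.12423628 -0.00794803  0.11501068] [-0.04429697  0.00490397  0.11784893]Traceback (most recent call last):
  File "handle.py", line 14, in <module>
    if __name__=="__main__": meas()
                             ~~~~^^
  File "handle.py", line 11, in meas
    print("arm",len(P),P.min(0),P.max(0)); A=P[P[:,2]>.14]; print(" slope deg",np.degrees(np.arctan2(1,np.polyfit(A[:,2],A[:,0],1)[0])))
                                                                                                       ~~~~~~~~~~^^^^^^^^^^^^^^^^^
    raise TypeError("expected non-empty vector for x")
TypeError: expected non-empty vector for x
```

```bash
python3 -m pendant '[[[0,0,0],[-0.003,0,0],1],[[0,0,0],[-0.002,0,0],1],[[0,0,0],[0,0,0],1]]'; python3 plan.py j -0.17 0 0.164 97.2 1;  python3 -m pendant '[[[0,0,0],[-0.002,0,0],1],[[0,0,0],[-0.002,0,0],1],[[0,0,0],[0,0,0],1]]'; python3 plan.py j -0.17 0 0.164 97.2 1
```

```text
time: 32.88
position: [0.4359, 0.265, 0.1637]
tool_rot: [2.076, 2.358, 0.005]
ft_force: [3.7, 3.3, 5.5]
grip_width: 0.227
at [0.4359 0.265  0.1637] alpha 97.28 t 32.88 F [3.7 3.3 5.5] w 0.227 tot turn [ 0.2 -0.1  0.1]
[[0.2, -0.1, 0.1], [0.002, -0.0012, -0.0003]]
time: 33.25
position: [0.4364, 0.2611, 0.1637]
tool_rot: [2.075, 2.358, 0.005]
ft_force: [4.5, 2.6, 5.3]
grip_width: 0.229
at [0.4364 0.2611 0.1637] alpha 97.29 t 33.25 F [4.5 2.6 5.3] w 0.229 tot turn [ 0.2 -0.1  0.1]
[[0.2, -0.1, 0.1], [0.006, -0.0012, -0.0003]]
```

```bash
python3 -m pendant '[[[0,0,0],[-0.002,0,0],1],[[0,0,0],[-0.002,0,0],1],[[0,0,0],[0,0,0],1]]'; python3 plan.py j -0.17 0 0.164 97.2 1; python3 - <<'E'
from h import *; from plan import jig,EX,EY,J0
from bench import eyes
for n in ("top","side"):
    im=eyes.get_image(n); w=cloud(im); hsv=cv2.cvtColor(im["color"],cv2.COLOR_RGB2HSV); H,S,V=[hsv[...,i].astype(int) for i in range(3)]; z=w[...,2]; q=w[...,:2]-J0; X=q@EX;Y=q@EY
    m=(S<60)&(z>.095)&(X<.03)&(X>-.1)&(abs(Y)<.006)&(z<.14)
    if m.sum()>10: p=np.polyfit(X[m],z[m],1); print(n,m.sum(),"arm slope deg",np.degrees(np.arctan(p[0])),"z at pivot",np.polyval(p,-.125),"Xmax",X[m].max())
    m=(abs(H-62)<15)&(S>120)&(z>.12)&(X<-.1)&(X>-.25)&(abs(Y)<.03); P=np.c_[X[m],Y[m],z[m]]; print(len(P)); 
    if len(P): print(P.min(0),P.max(0))
    if n=="side": cv2.imwrite("pics/s18.png",cv2.resize(im["color"][250:410,180:380],(750,600))[:,:,::-1])
E
```

```text
time: 33.62
position: [0.437, 0.2569, 0.1637]
tool_rot: [2.075, 2.357, 0.005]
ft_force: [4.3, 3.1, 5.2]
grip_width: 0.227
at [0.437  0.2569 0.1637] alpha 97.28 t 33.62 F [4.3 3.1 5.2] w 0.227 tot turn [ 0.2 -0.1  0.1]
[[0.2, -0.1, 0.1], [0.0102, -0.0012, -0.0003]]
top 195 arm slope deg 1.9522226380182477 z at pivot 0.11053980943935034 Xmax 0.007403009347345056
0
side 86 arm slope deg 0.09185668851716819 z at pivot 0.11258321130013621 Xmax -0.045925939365301274
255
[-0.18378512 -0.0109857   0.14574938] [-0.1501392   0.01330512  0.21274233]
```

View pics/s18.png

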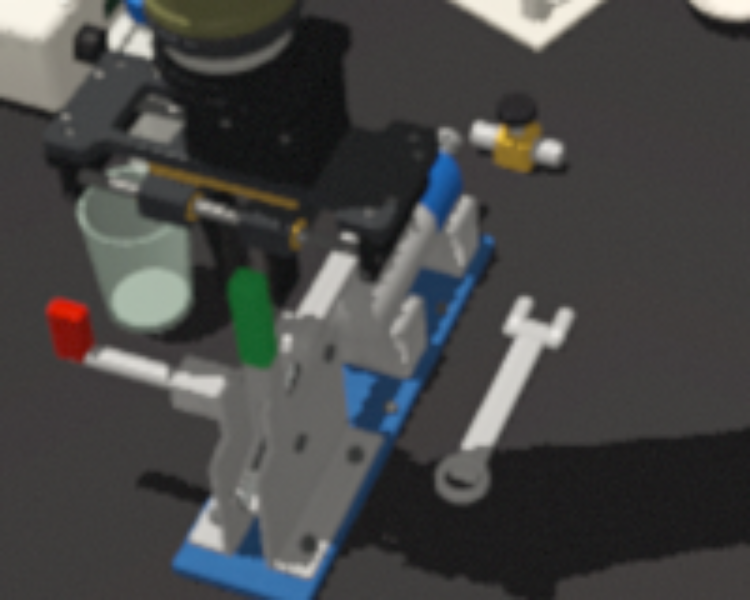

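```bash
python3 -m pendant '[[[0,0,0],[0,0,0],-0.3],[[0,0,0],[0,0,0],-0.3],[[0,0,0],[0,0,0],-0.3],[[0,0,0],[0,0,-0.03],-0.3],[[0,0,0],[0.02,0,-0.05],-0.3],[[0,0,0],[0.04,0,-0.01],1],[[0,0,0],[0.02,0,0],1],[[0,0,0],[0,0,0],1]]'; python3 plan.py j -0.215 0 0.18 97.2 1; cat > hcmp.py <<'E'
from h import *; from plan import jig,EX,EY,J0
from bench import eyes
for n,im in (("side0",pickle.load(open("side0.pkl","rb"))),("top0",pickle.load(open("top0.pkl","rb"))),("side",eyes.get_image("side")),("top",eyes.get_image("top"))):
    w=cloud(im); hsv=cv2.cvtColor(im["color"],cv2.COLOR_RGB2HSV); H,S,V=[hsv[...,i].astype(int) for i in range(3)]; z=w[...,2]; q=w[...,:2]-J0; X=q@EX;Y=q@EY
    m=(abs(H-62)<15)&(S>120)&(z>.12)&(X<-.1)&(X>-.25)&(abs(Y)<.03); v,u=np.nonzero(m)
    if m.sum()>20:
        k=m&(z>.15)&(z<.205); p=np.polyfit(z[k],X[k],1); print(n,m.sum(),"lean rad",-p[0].round(3),"X@.183",np.polyval(p,.183).round(4),"px top",u[v<=v.min()+2].mean().round(1),v.min(),"bottom",u[v>=v.max()-2].mean().round(1),v.max())
    m=(S<60)&(z>.095)&(X<-.02)&(X>-.1)&(abs(Y)<.006)&(z<.14)
    if m.sum()>10: p=np.polyfit(X[m],z[m],1); print(n,m.sum(),"arm slope deg",np.degrees(np.arctan(p[0])).round(2),"z@-.06",np.polyval(p,-.06).round(4),"Xmax",X[m].max())
    if n=="side": cv2.imwrite("pics/hc.png",np.hstack([cv2.resize(im["color"][250:410,180:380],(400,300)),cv2.resize(pickle.load(open("side0.pkl","rb"))["color"][250:410,180:380],(400,300))])[:,:,::-1])
E
python3 hcmp.py
```

```text
time: 34.72
position: [0.4245, 0.3362, 0.252]
tool_rot: [-2.071, -2.36, 0.002]
ft_force: [0.9, -1.0, -1.2]
grip_width: 0.396
at [0.4245 0.3362 0.252 ] alpha 97.46 t 34.73 F [ 0.9 -1.  -1.2] w 0.396 tot turn [-0.1 -0.   0.3]
[[-0.1, -0.0, 0.3], [-0.0251, 0.0013, 0.072]]
side0 255 lean rad -0.032 X@.183 -0.1741 px top 246.4 321 bottom 248.5 346
side0 152 arm slope deg -3.11 z@-.06 0.11 Xmax -0.020523444948621766
top0 79 lean rad 0.14 X@.183 -0.1635 px top 154.5 236 bottom 157.8 243
top0 138 arm slope deg -2.27 z@-.06 0.1097 Xmax -0.02191502194164741
side 256 lean rad 0.013 X@.183 -0.1774 px top 244.9 322 bottom 248.3 347
side 163 arm slope deg 0.15 z@-.06 0.1124 Xmax -0.020252820334826106
top 96 lean rad 0.171 X@.183 -0.1672 px top 152.3 235 bottom 156.7 244
top 140 arm slope deg -0.56 z@-.06 0.1123 Xmax -0.02086414167512797
```

View pics/hc.png

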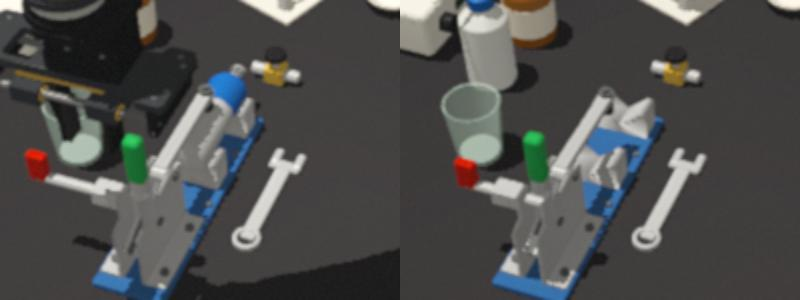

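```bash
python3 -m pendant '[[[0,0,0],[0,0.001,0.03],1],[[0,0,0],[-0.005,0,0.04],1],[[0,0,0],[-0.01,0,0.015],1],[[0,0,0],[-0.01,0,0],1],[[0,0,0],[-0.008,0,0],1],[[0,0,0],[-0.004,0,0],1],[[0,0,0],[0,0,0],1]]'; python3 plan.py j -0.193 0 0.165 97.2 1
```

```text
time: 35.7
position: [0.4322, 0.2984, 0.1684]
tool_rot: [2.077, 2.356, 0.002]
ft_force: [0.3, 0.5, -0.5]
grip_width: 0.004
at [0.4322 0.2984 0.1684] alpha 97.2 t 35.7 F [ 0.3  0.5 -0.5] w 0.004 tot turn [ 0.1 -0.   0. ]
[[0.1, -0.0, 0.0], [-0.0085, -0.0017, 0.0034]]
```

```bash
python3 -m pendant '[[[0,0,0],[-0.005,-0.0015,0],1],[[0,0,0],[-0.003,0,0],1],[[0,0,0],[0,0,0],1]]';  python3 -m pendant '[[[0,0,0],[-0.002,0,0],1],[[0,0,0],[-0.001,0,0],1],[[0,0,0],[0,0,0],1]]';python3 plan.py j -0.193 0 0.165 97.2 1
```

```text
time: 36.08
position: [0.4312, 0.29, 0.1675]
tool_rot: [2.077, 2.357, -0.0]
ft_force: [0.0, -0.5, 0.5]
grip_width: 0.007
time: 36.45
position: [0.4314, 0.2878, 0.1676]
tool_rot: [-2.076, -2.358, -0.001]
ft_force: [-0.2, 1.4, 0.8]
grip_width: 0.005
at [0.4314 0.2878 0.1676] alpha 97.27 t 36.45 F [-0.2  1.4  0.8] w 0.005 tot turn [ 0.  -0.   0.1]
[[0.0, -0.0, 0.1], [0.0018, 0.0005, 0.0026]]
```

```bash
python3 -m pendant '[[[0,0,0],[-0.0015,0,0],1],[[0,0,0],[-0.0015,0,0],1],[[0,0,0],[0,0,0],1]]';  python3 -m pendant '[[[0,0,0],[-0.0015,0,0],1],[[0,0,0],[-0.0015,0,0],1],[[0,0,0],[0,0,0],1]]';python3 hcmp.py | grep -v 0\ 
```

```text
time: 36.83
position: [0.4318, 0.285, 0.1677]
tool_rot: [-2.076, -2.357, -0.001]
ft_force: [-0.8, 4.0, 1.4]
grip_width: 0.011
time: 37.2
position: [0.4318, 0.2849, 0.1678]
tool_rot: [-2.072, -2.357, -0.007]
ft_force: [-0.6, 8.4, -1.8]
grip_width: 0.008
side 23 arm slope deg -6.39 z@-.06 0.1088 Xmax -0.07287566664553509
```

```bash
python3 -m pendant '[[[0,0,0],[-0.0015,0,0],1],[[0,0,0],[-0.0015,0,0],1],[[0,0,0],[0,0,0],1]]';  python3 -m pendant '[[[0,0,0],[-0.0015,0,0],1],[[0,0,0],[-0.0015,0,0],1],[[0,0,0],[0,0,0],1]]';python3 plan.py j -0.193 0 0.165 97.2 1; python3 hcmp.py
```

```text
time: 37.67
position: [0.4318, 0.2849, 0.1679]
tool_rot: [-2.068, -2.357, -0.014]
ft_force: [0.0, 14.8, -4.4]
grip_width: 0.01
time: 38.05
position: [0.4318, 0.2849, 0.168]
tool_rot: [-2.064, -2.357, -0.02]
ft_force: [1.2, 20.8, -7.9]
grip_width: -0.002
at [0.4318 0.2849 0.168 ] alpha 97.58 t 38.05 F [ 1.2 20.8 -7.9] w -0.002 tot turn [ 0.2 -0.8  0.4]
[[0.2, -0.8, 0.4], [0.0047, 0.0005, 0.0031]]
side0 255 lean rad -0.032 X@.183 -0.1741 px top 246.4 321 bottom 248.5 346
side0 152 arm slope deg -3.11 z@-.06 0.11 Xmax -0.020523444948621766
top0 79 lean rad 0.14 X@.183 -0.1635 px top 154.5 236 bottom 157.8 243
top0 138 arm slope deg -2.27 z@-.06 0.1097 Xmax -0.02191502194164741
side 137 lean rad -0.002 X@.183 -0.174 px top 250.1 323 bottom 248.9 346
side 29 arm slope deg -0.61 z@-.06 0.1122 Xmax -0.07224516295912735
top 68 lean rad 0.036 X@.183 -0.1625 px top 155.9 236 bottom 159.6 244
top 142 arm slope deg 0.86 z@-.06 0.1124 Xmax -0.020686634090721443
```

```bash
python3 -m pendant '[[[0,0,0],[0.004,0,0],1],[[0,0,0],[0.006,0,0],1],[[0,0,0],[0.02,0,0],1],[[0,0,0],[0.02,0,-0.03],1],[[0,0,0],[0,0,-0.05],1],[[0,0,0],[0,0,0],-0.3]]';python3 hcmp.py|tail -4; python3 plan.py j -0.184 0.11 0.26 187.2 9
```

```text
time: 38.9
position: [0.4287, 0.3254, 0.2507]
tool_rot: [2.075, 2.354, 0.007]
ft_force: [0.1, -0.5, -1.1]
grip_width: 0.054
side 255 lean rad 0.003 X@.183 -0.1743 px top 246.4 321 bottom 248.5 346
side 164 arm slope deg -0.1 z@-.06 0.1123 Xmax -0.020217657880789608
top 93 lean rad 0.092 X@.183 -0.1634 px top 154.5 235 bottom 158.7 244
top 137 arm slope deg 0.3 z@-.06 0.1123 Xmax -0.020725488547627822
at [0.4273 0.3237 0.2472] alpha 97.17 t 39.0 F [ 0.2 -0.9  0.3] w 0.13 tot turn [ -0.1   0.1 -90. ]
[[-0.0, 0.0, -10.0], [-0.0048, 0.0122, -0.0014]]
[[-0.0, 0.0, -10.0], [-0.0069, 0.0112, -0.0014]]
[[-0.0, 0.0, -10.0], [-0.0087, 0.0098, -0.0014]]
[[-0.0, 0.0, -10.0], [-0.0103, 0.0082, -0.0014]]
[[-0.0, 0.0, -10.0], [-0.0115, 0.0063, -0.0014]]
[[-0.0, 0.0, -10.0], [-0.0125, 0.0042, -0.0014]]
[[-0.0, 0.0, -10.0], [-0.013, 0.0019, -0.0014]]
[[-0.0, 0.0, -10.0], [-0.0131, -0.0003, -0.0014]]
[[-0.0, 0.0, -10.0], [-0.0129, -0.0026, -0.0014]]
```

View pics/hc.png

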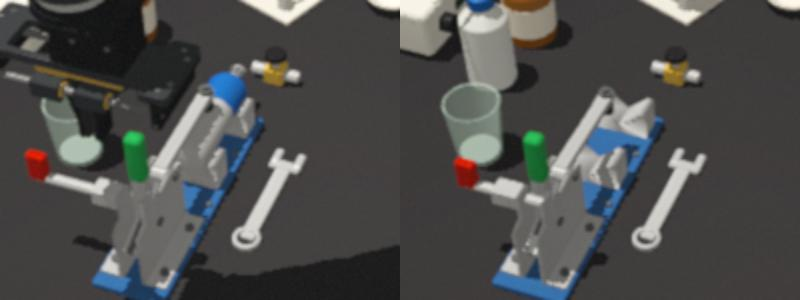

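```bash
python3 -m pendant '[[[0,0,-10],[-0.005,0.012,-0.002],-0.3],[[0,0,-10],[-0.007,0.011,-0.002],-0.3],[[0,0,-10],[-0.009,0.010,-0.002],-0.3],[[0,0,-10],[-0.010,0.008,-0.002],-0.3],[[0,0,-10],[-0.0115,0.006,0],-0.3],[[0,0,-10],[-0.0125,0.004,0],-0.3],[[0,0,-10],[-0.013,0.002,0],-0.3],[[0,0,-10],[-0.013,0,0],-0.3]]'; python3 -m pendant '[[[0,0,-10],[-0.013,-0.0026,0],-0.3],[[0,0,0],[0,0,0],-0.3],[[0,0,0],[0,0,0],-0.3]]'; python3 plan.py j -0.184 0.1105 0.118 187.2 4; python3 - <<'E'
from h import *; from plan import *; from bench import eyes
a=eyes.get_image("wrist"); b=eyes.get_image("side")
cv2.imwrite("pics/w20.png",np.hstack([cv2.resize(a["color"],(400,300)),cv2.resize(b["color"][230:410,150:390],(400,300))])[:,:,::-1])
E
```

```text
time: 40.0
position: [0.528, 0.2969, 0.2534]
tool_rot: [-0.068, -3.139, 0.005]
ft_force: [0.3, 0.4, 0.3]
grip_width: 0.648
time: 40.38
position: [0.5399, 0.2952, 0.2545]
tool_rot: [0.195, -3.134, 0.002]
ft_force: [-0.3, 1.1, 0.1]
grip_width: 0.652
at [0.5399 0.2952 0.2545] alpha -172.9 t 40.38 F [-0.3  1.1  0.1] w 0.652 tot turn [-0.  -0.1 -0.1]
[[-0.0, -0.0, -0.0], [-0.0007, -0.0002, 0.0341]]
[[-0.0, -0.0, -0.0], [-0.0006, -0.0002, 0.0341]]
[[-0.0, -0.0, -0.0], [-0.0006, -0.0002, 0.0341]]
[[-0.0, -0.0, -0.0], [-0.0006, -0.0002, 0.0341]]
```

View pics/w20.png

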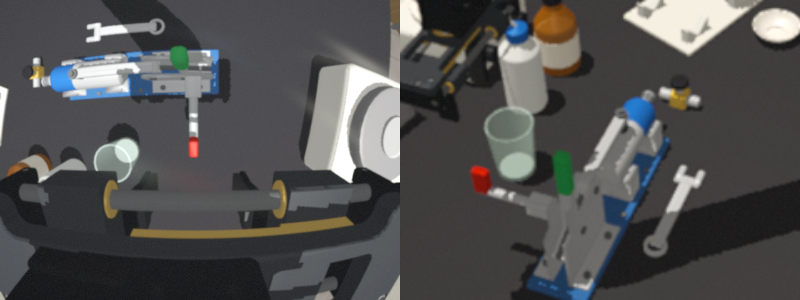

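```bash
python3 -m pendant '[[[0,0,0],[-0.0025,0,0.04],-0.3],[[0,0,0],[0,0,0.045],-0.3],[[0,0,0],[0,0,0.03],-0.3],[[0,0,0],[0,0,0.016],-0.3],[[0,0,0],[0,0,0.005],-0.3],[[0,0,0],[0,0,0],-0.3]]'; python3 -m pendant '[[[0,0,0],[0,0,0],0.2],[[0,0,0],[0,0,0],1],[[0,0,0],[0,0,0],1],[[0,0,0],[0,0,0],1],[[0,0,0],[0,0,0],1],[[0,0,0],[0,0,0],1]]' 20; python3 plan.py j -0.184 0.0755 0.118 187.2 4
```

```text
time: 41.22
position: [0.5436, 0.2963, 0.1204]
tool_rot: [-0.198, 3.134, 0.001]
ft_force: [0.1, -0.4, 0.1]
grip_width: 0.652
time: 41.98
position: [0.5436, 0.2934, 0.1194]
tool_rot: [0.196, -3.135, 0.006]
ft_force: [-1.6, -3.4, 2.7]
grip_width: 0.133
at [0.5436 0.2934 0.1194] alpha -172.83 t 41.98 F [-1.6 -3.4  2.7] w 0.133 tot turn [-0.2 -0.1 -0. ]
[[-0.1, -0.0, -0.0], [0.009, 0.0003, 0.0004]]
[[-0.1, -0.0, -0.0], [0.009, 0.0003, 0.0004]]
[[-0.1, -0.0, -0.0], [0.009, 0.0003, 0.0003]]
[[-0.1, -0.0, -0.0], [0.009, 0.0003, 0.0003]]
```

```bash
python3 -m pendant '[[[0,0,0],[0.004,-0.001,0],1],[[0,0,0],[0.008,0,0],1],[[0,0,0],[0.008,0,0],1],[[0,0,0],[0.008,0,0],1],[[0,0,0],[0.004,0,0],1],[[0,0,0],[0.002,0,0],1],[[0,0,0],[0,0,0],1]]'; python3 -m pendant '[[[0,0,0],[0.002,0,0],1],[[0,0,0],[0.002,0,0],1],[[0,0,0],[0,0,0],1]]'; python3 -m pendant '[[[0,0,0],[0.002,0,0],1],[[0,0,0],[0.002,0,0],1],[[0,0,0],[0,0,0],1]]'
```

```text
time: 42.85
position: [0.5098, 0.289, 0.1194]
tool_rot: [-0.197, 3.135, -0.004]
ft_force: [2.4, -4.0, 1.2]
grip_width: 0.133
time: 43.22
position: [0.5078, 0.2888, 0.1196]
tool_rot: [-0.196, 3.131, -0.002]
ft_force: [7.0, -2.5, -2.4]
grip_width: 0.131
time: 43.6
position: [0.5079, 0.2888, 0.1199]
tool_rot: [-0.193, 3.124, 0.003]
ft_force: [15.9, 1.2, -8.1]
grip_width: 0.136
```

```bash
python3 -m pendant '[[[0,0,0],[-0.003,0,0],1],[[0,0,0],[0,0,0],-0.3],[[0,0,0],[0,0,0],-0.3],[[0,0,0],[0,0,0],-0.3],[[0,0,0],[0,0,0],-0.3],[[0,0,0],[0,0,-0.03],-0.3],[[0,0,0],[0,0,-0.06],-0.3],[[0,0,0],[0,0,-0.06],-0.3]]';  python3 -m pendant '[[[0,0,0],[-0.04,0,-0.05],-0.3],[[0,0,0],[-0.06,0,-0.03],-0.3],[[0,0,0],[-0.06,0,0],-0.3],[[0,0,0],[0,0,0],-0.3],[[0,0,0],[0,0,0],-0.3]]'; python3 hcmp.py; python3 cylj.py .06 22; python3 - <<'E'
from h import *; from plan import jig,EX,EY,J0
from bench import eyes
for n in ("top","side"):
    im=eyes.get_image(n); i0=pickle.load(open(n+"0.pkl","rb")); 
    for im_ in (i0,im):
        w=cloud(im_); hsv=cv2.cvtColor(im_["color"],cv2.COLOR_RGB2HSV); H,S,V=[hsv[...,i].astype(int) for i in range(3)]; z=w[...,2]; q=w[...,:2]-J0; X=q@EX;Y=q@EY
        m=((H<8)|(H>172))&(S>150)&(z>.1)&(z<.16)&(abs(X+.184)<.04)&(Y<.15)&(Y>.03); print(n,m.sum(),Y[m].min() if m.any() else 0,Y[m].max() if m.any() else 0, np.median(Y[m]) if m.any() else 0)
a=cv2.imread("pics/top_22.png");b=cv2.imread("pics/side_22.png")
cv2.imwrite("pics/c22.png",np.hstack([cv2.resize(a,(400,300)),cv2.resize(b,(400,300))]))
cv2.imwrite("pics/d22.png",np.hstack([cv2.resize(a[160:290,140:310],(400,300)),cv2.resize(b[260:410,190:390],(400,300))]))
E
```

```text
time: 44.6
position: [0.5041, 0.29, 0.271]
tool_rot: [0.199, -3.135, 0.0]
ft_force: [1.3, 1.0, 0.2]
grip_width: 0.649
time: 45.22
position: [0.6576, 0.3105, 0.3453]
tool_rot: [0.201, -3.133, -0.001]
ft_force: [-0.6, 1.4, 0.8]
grip_width: 0.649
side0 255 lean rad -0.032 X@.183 -0.1741 px top 246.4 321 bottom 248.5 346
side0 152 arm slope deg -3.11 z@-.06 0.11 Xmax -0.020523444948621766
top0 79 lean rad 0.14 X@.183 -0.1635 px top 154.5 236 bottom 157.8 243
top0 138 arm slope deg -2.27 z@-.06 0.1097 Xmax -0.02191502194164741
side 261 lean rad -0.025 X@.183 -0.1741 px top 246.4 321 bottom 248.3 346
side 163 arm slope deg -0.5 z@-.06 0.1124 Xmax -0.020452730202681346
top 67 lean rad 0.111 X@.183 -0.1622 px top 154.2 236 bottom 156.9 243
top blue 304 X 0.021897801560455517 0.07533895887236489 Y -0.023688142407565255 0.02341912892996787
  ends X -0.007428917833251791 0.09863275514816888 axis-height pts zmax 0.08770104396975552
  N 248 y0 -0.0009 yawerr deg 1.38 z 0.0611 pitch -1.34 rms 0.0022
side blue 240 X 0.026062246417505736 0.08390620707762052 Y -0.0242201737229693 0.02080473392052656
  ends X -0.11996439088357055 0.10081056798073988 axis-height pts zmax 0.08754724862754217
  N 371 y0 0.0017 yawerr deg 0.43 z 0.061 pitch 0.24 rms 0.0021
top 69 0.06525844168954414 0.08667501259558272 0.07618094175933968
top 0 0 0 0
side 147 0.065894987908618 0.08697238487192246 0.07538548506825407
side 147 0.06337496572283918 0.08664623648711099 0.07346934855525716
```

View pics/c22.png

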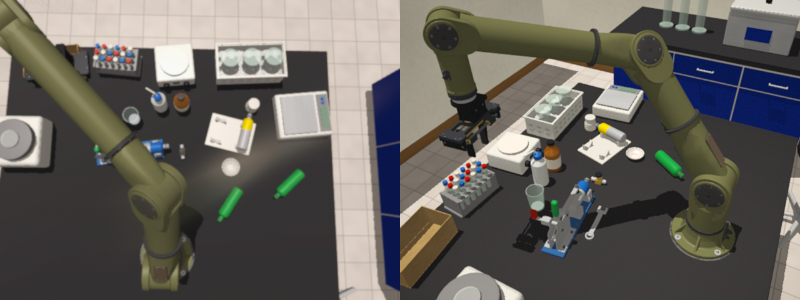

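View pics/d22.png

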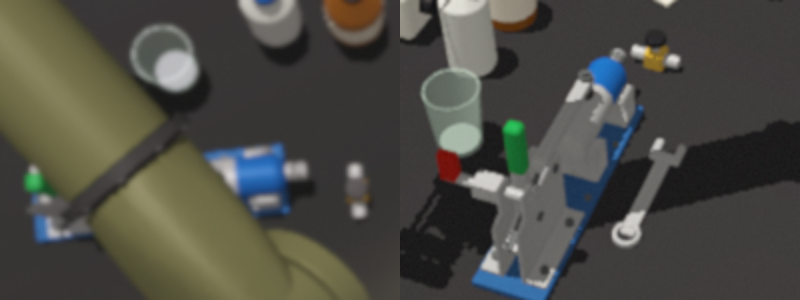

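```bash
python3 -c "
from bench import order,monitor; print(monitor.get_state()['time']); print(order.close_job())"
```

```text
45.525
the job is handed in; nothing more can be done
None
```

The blue-shouldered cylinder is clamped in the jig and locked. I handed the job in at 45.5 s; it returned no verdict.

**What I did, in order:**
- **Bolt out:** I slid it about 35 mm out.
- **Handle back:** the first throw stopped short, near 1.05 rad. I pressed it on with shut fingers until the stop held at about 23 N.
- **Cylinder:** I lowered it gently into the V rests, neck away from the clamp, and released it once the rests carried its weight.
- **Handle upright:** the pinched swing left it about 0.04 rad short. I pushed it from behind until it stopped moving, at about 21 N.
- **Bolt in:** it travelled about 36 mm to a hard stop, at about 16 N.

**Last checks:**
- **Handle:** in the side view its green grip sits within a fraction of a pixel of its starting, locked position. The clamp arm is level.
- **Bolt:** the tab is about 2 mm further in than at the start, which fits its starting play of up to 4 mm.
- **Cylinder:** its axis height measures 61 mm against the expected 60 mm. It is centred to within about 2 mm.
- **Other objects:** everything else looked unmoved, by eye in the last pictures. The gripper was clear of everything.

**Checks that disagreed or were incomplete:**
- **Cylinder yaw:** the side camera showed a 0.4° error and the top camera 1.4°. In the last top view the arm hid part of the cylinder.
- **Tab:** the arm also hid it from the top camera, so its final position comes from the side camera and the push only.
- **Gripper reading:** on the 48 mm barrel it read about 45 mm, which I could not explain. The cylinder did not slip.
- **Contact height:** the shut fingers met the handle's stop with the tool point about 20 mm lower than I had worked out; I did not find out why.

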